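Read a batch of workpieces on a hand-indexed rotary table

TASK

Home the indexing dial by turning it click by click with its hexagonal knob until the dog on its rim stands at the home sensor, then stand every aluminium workpiece in the nests on the home sensor's side, one to a nest. Turn the dial three clicks so that the loaded nests face the scanner, squeeze the scanner's trigger right in for a moment to read the batch and let it spring back, and turn the dial three clicks to bring the workpieces back home. Then stand all the workpieces upright on the floor of the grey tray, and leave the other things on the table where they are.

Things in the scene. Friction and masses are not known exactly. Their poses are not given: they have to be found in the camera images.
- station: the rotary station, fixed: aluminium base plate 260 x 440 x 16 mm with dial, home sensor and scanner. Origin on the dial's axis at table height, z up; +y points from dial to scanner, -y to the home sensor (brass barrel 12 mm across on a bracket, tip 133 mm from the axis, top 80 mm above the table). Yaw within 0.15 rad of the world's
- dial (a joint): turn of the dial, rad, grows clockwise from above, may pass a full turn. A spring plunger holds it at every multiple of 1.047 (six clicks a turn; 0.3 N m to go over, and past half way it snaps on by itself). 0 and full turns from it are home (dog at the home sensor); three clicks from home is the read position. It starts at another click than home
- knob_grip (a point): on the dial's axis, 108 mm above the table: where to grip the black hexagonal knob, 36 mm across flats, from 84 to 120 mm above the table. At every click two of its flats face the station's +x and -x, the others lie at 60 degrees to them. Workpieces in the nests leave 60 mm of room round the axis
- dial_dog (a point): centre of the steel dog, a 14 mm block that sticks out of the dial's rim, 122 mm from the axis
- home_point (a point): fixed point where the centre of the dog stands when the dial is homed, just before the home sensor's tip
- read_point (a point): fixed point opposite, where the centre of the dog stands after three clicks, before the scanner's window
- nest0 (a point): floor centre of nest 0, beside the dog, turning with the dial; 80 mm from the axis, 80 mm above the table. A nest takes one workpiece between four round-topped pins 7 mm high, with 2 mm of play all round; the pins stand at 45 degrees to the line from the axis. With the dial homed nests 5, 0 and 1 are on the sensor's side; 2, 3 and 4 are the same, 60 degrees apart, on the scanner's side
- nest1 (a point): floor centre of nest 1, 60 degrees counter-clockwise (from above) of nest 0; the same
- nest5 (a point): floor centre of nest 5, 60 degrees clockwise (from above) of nest 0; the same
- trigger (a joint): squeeze of the scanner's trigger, rad, about an upright axis: 0 let go, 0.25 squeezed fully in against its stop. Sprung: about 3 N at the pad to start, 7 N to squeeze fully in; comes back by itself
- trigger_pad (a point): middle of the trigger's outer face, 105 mm above the table, 33 mm from its hinge. The scanner lies on its side; its handle (28 mm high, 34 thick along y, mid height 105) stands out along the station's -x, trigger on its -y side. Pad to handle back: 53 mm along y, 45 squeezed; pinch from above across both. The head begins 34 mm from the pad along +x, top 139 mm above the table
- piece0: an upright plain aluminium workpiece, a cylinder 40 mm across and 36 mm high, 0.08 to 0.17 kg, with a shallow 24 mm bore in its top and a white code band all round its side; origin at the centre of its underside, z up. Two or three of the three are there; an absent one reads None
- piece1: as piece0
- piece2: as piece0
- out_tray: the loose, open grey plastic tray for finished workpieces, 190 (x) x 110 (y) mm, walls 20 mm high and 4 mm thick, 0.6 kg; origin at the centre of its underside, z up, x along its length
- out_tray_in (a point): centre of the tray's inner floor (182 x 102 mm), axes as the tray's
- mouse: bystander: computer mouse, to be left alone
- screwdriver: bystander: screwdriver, to be left alone
- multimeter: bystander: multimeter, to be left alone
- relay_module: bystander: relay module, to be left alone
- sensor_block: bystander: square sensor block, to be left alone
- terminal_strip: bystander: terminal strip, to be left alone
- cable_gland: bystander: cable gland, to be left alone
Things that resemble listed ones, but are neither listed nor needed, are in the scene too. Leave any pink look-alike of the piece1 alone. What is shaped like the piece0 but red is not meant.

How it is judged:
By the outcome, as a careful person would: the job done as asked, in the order asked, and still so for the second after the job is handed in, with the robot touching nothing.
Of piece0, piece1, piece2 only 2 to 3 are there at a start; the rules pass over those that are not, and their reading is None.
At some moment in a run one of out_tray, piece0, piece1, piece2 may be knocked a few centimetres aside while the robot is not near it.
It also fails if it takes over 210 s, if anything falls off the work surface, if the arm or the gripper's body presses on something with over 40 N, if the wrist force passes 120 N, or if a joint passes its speed limit or range.

ROBOT

A 6-joint arm with a two-finger parallel gripper is mounted at the origin on the work surface. World frame = base frame: x ahead of the robot, y to its left, z up, the work surface at z = 0. Lengths are in m, angles in rad, forces in N, time in s.
With the tool pointing down it reaches from about 0.225 to 0.875 m from the base axis. Payload 3.4 kg.
Tool frame: the origin (TCP) lies midway between the tips of the shut fingers; the grasp point (between the pads) lies 19 mm behind it (manip.grasp_offset is the distance from the TCP to the grasp point, in m); x points along the fingers, y is the direction in which the jaws open and shut, and the axes are right-handed (so a half turn about x gives the same grasp; the last joint's range is limited). The gripper opens to 85 mm and grips with 20 to 120 N. Pads are 22 mm wide; open, the fingers measure 114 mm over their backs; the gripper's body (76 mm by 85 mm) begins 54 mm behind the grasp point. The pads swing forward as they close: fully open they stand 13 mm farther back than shut.
Start: joints at [-1.408, 0.276, 1.505, -0, 1.361, -0.121], TCP at [0.161, -0.552, 0.231] pointing down, gripper open.
Joint ranges: [-2.89, 2.89], [-0.75, 2.08], [0.22, 2.7], [-1.18, 4.32], [0.11, 2.71], [-2.7, 2.7]. Speed limits (rad/s): [2.57, 2.57, 3.14, 3.14, 3.14, 3.14].

INTERFACE

Orientations are given as a unit quaternion [w, x, y, z].
In Python, from rig import manip gives the robot as it stands.
- The arm moves only by the shell command python3 -m creep 'ROWS' [OPENING] [FORCE]. ROWS is a JSON object of lists of equal length, an entry for each row: "delta_pos": the shift along the tool's x, y, z in cm, a list of three; "dr": the turn, a rotation vector about the tool's x, y, z in rad, a list of three. In form: {"delta_pos": [[dx, dy, dz], ...], "dr": [[rx, ry, rz], ...]}. A call has 1 to 10 rows; each row is the pose to reach, as a shift and turn from the pose commanded when the call began, along the tool's axes at that moment; what a row does not reach only later rows make up. A row lasts 1/10 s, in which the tool goes at most 50 mm and 8.59 degrees, less where a joint would pass 70% of its speed; a pose out of reach is approached as far as the arm can. A call with a gripper value outside its range is refused whole. OPENING is the opening, from -1 (shut) to 1 (fully open), set as the call begins (- or left out, the last holds). The fingers move at their own pace and stop on an object; FORCE is the grip in N (left out, the last holds). Time passes only in rows, so rows that repeat a pose let the fingers close. It gives the time, the measured TCP pose, the force and the opening at its end, in the units of the state.
- manip.get_state(): the state, without advancing time (a new reading comes with each control period).
- manip.get_image(name): name is "scene" or "top"; returns a dict with "pixels" (400x640x3 uint8, blue, green, red), "depth" (400x640 float32, m along the optical axis (not along the pixel's ray), 0 where there is no reading), "intrinsics" (3x3 intrinsics, pixels), "rvec" (rotation vector, rad) and "tvec" (3), from world to camera coordinates, as OpenCV has them. Camera axes: x right, y down, z forward; pixel columns grow to the right and rows downward; lengths in m; the calibration is good to about 2 mm. A picture is of the moment at which its call begins.
- manip.sign_off(): hands the job in, once; it reports no verdict.
The state is a dict: "clock": time; "qpos": joint angles; "qd": joint speeds; "effort": joint torques, N m; "position": TCP position; "ee_rot": TCP orientation; "contact_force": force on the tool from outside, world axes, zero at the start; "moment": the same for the moment, N m; "width": finger opening in m.
Only numpy, scipy, OpenCV 4.12 (cv2) and the standard library are available. Lean on these libraries where they do the work, as an engineer would, in place of code of your own. Each camera call takes 0.05 s, during which the arm holds its last target. There are 200 camera calls.

## Working session

There is one attempt and no reset: what is moved stays moved. The work goes in short steps, Python scripts to look and compute and a shell command to move; the robot and the scene stay as the last step left them, time stands still between calls to the robot, and variables do not carry over. Pictures are saved under pics/ and viewed, about 12 in all and at most 16, crops included, and the job is handed in when it is done.

```bash
mkdir -p pics; ls
cat > h.py <<'E'
import numpy as np, cv2
from rig import manip
def img(n):
    d=manip.get_image(n); d['R']=cv2.Rodrigues(np.array(d['rvec'],float))[0]; d['t']=np.array(d['tvec'],float).ravel(); d['K']=np.array(d['intrinsics'],float); return d
def ray(d,u,v):
    c=-d['R'].T@d['t']; r=d['R'].T@np.linalg.inv(d['K'])@np.array([u,v,1.]); return c,r
def onz(d,u,v,z):
    c,r=ray(d,u,v); return c+r*(z-c[2])/r[2]
def dep(d,u,v):
    c,r=ray(d,u,v); return c+r*d['depth'][int(v),int(u)]
def cloud(d):
    v,u=np.mgrid[0:400,0:640]; P=np.stack([u,v,np.ones_like(u)],-1)@np.linalg.inv(d['K']).T*d['depth'][...,None]
    return (P-d['t'])@d['R']
def px(d,p):
    q=d['K']@(d['R']@np.array(p,float)+d['t']); return q[:2]/q[2]
E
python3 - <<'E'
from h import *
for n in ['scene','top']:
    d=img(n); cv2.imwrite(f'pics/{n}0.png',cv2.resize(d['pixels'],(800,500)))
    np.savez(f'{n}0.npz',**d); print(n,-d['R'].T@d['t'],d['K'][0,0]); print(d['R'])
s=manip.get_state();print(s)
E
```

```text
pics
scene [ 1.45919365 -0.03794506  1.2990587 ] 469.1173366108411
[[ 0.01730424  0.99980903  0.00908081]
 [ 0.80093065 -0.00842444 -0.59869786]
 [-0.59850703  0.01763311 -0.80092347]]
top [ 0.42816669 -0.00289621  1.63265046] 393.555930005227
[[-0.02573007 -0.99966323  0.00337364]
 [-0.99488779  0.02527719 -0.0977719 ]
 [ 0.0976537  -0.00587207 -0.99520313]]
{'clock': 0.1, 'qpos': array([-1.40799890e+00,  2.76578626e-01,  1.50600230e+00,  2.04452994e-05,
        1.36072287e+00, -1.20986246e-01]), 'qd': array([-8.91679707e-04, -6.14865498e-04, -2.41480447e-03,  5.34383965e-05,
        1.04633478e-03,  9.28292108e-04]), 'effort': array([ 1.36210030e-03, -4.17699802e+01, -2.46404904e+01, -1.47180108e-04,
        5.77010738e-03, -1.39098614e-05]), 'position': array([ 0.16092679, -0.5515306 ,  0.23050118]), 'ee_rot': array([-0.09938982, -0.6999949 , -0.10059981,  0.70000606]), 'contact_force': array([-0.03990671,  0.43626566,  0.45841015]), 'moment': array([-0.02355286,  0.02037013, -0.02976748]), 'width': 0.08564223374426293}
```

View pics/scene0.png

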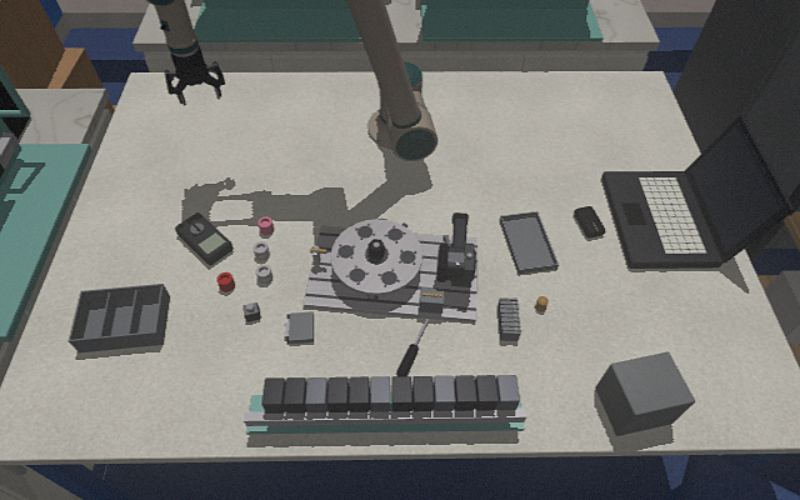

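View pics/top0.png

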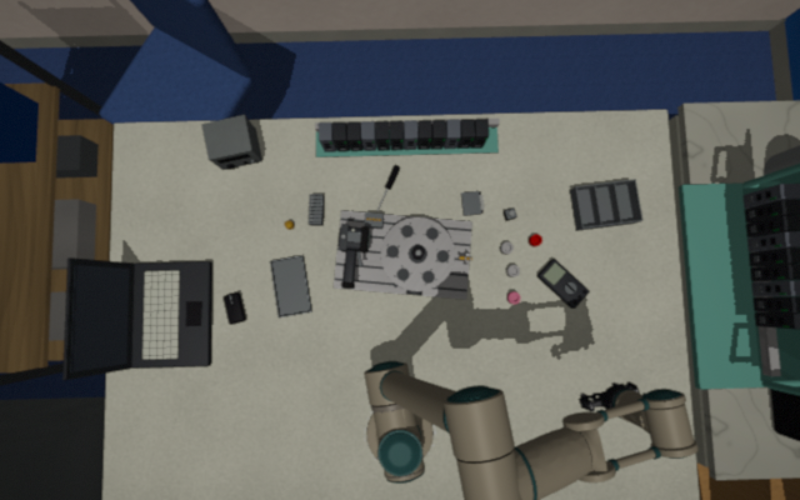

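Scene view: grey pieces at (261,250) and (264,273), pink look-alike at (265,225), red look-alike at (226,281). The tray is at (528,243), and the compartment box at (120,318) is not the tray. The station's dial is at (377,256). The top view agrees: pieces at (505,247) and (512,270). Close crops next.

Run:
```python
from h import *
a=np.load('scene0.npz')['pixels'];b=np.load('top0.npz')['pixels']
# scene crop: x 130..400,y165..265
A=cv2.resize(a[165:265,160:390],None,fx=3.4,fy=3.4,interpolation=cv2.INTER_CUBIC)
B=cv2.resize(b[160:245,260:440],None,fx=3.4,fy=3.4,interpolation=cv2.INTER_CUBIC)
cv2.imwrite('pics/cropA.png',cv2.convertScaleAbs(A,alpha=1.3))
cv2.imwrite('pics/cropB.png',cv2.convertScaleAbs(B,alpha=1.3)); print(A.shape,B.shape)
for n in ['scene0','top0']:
    d=dict(np.load(n+'.npz')); P=cloud(d)
    m=(P[...,2]>0.112)&(P[...,2]<0.126)&(P[...,0]>.2)&(P[...,0]<.9)&(abs(P[...,1])<.4)
    k,l,s,c=cv2.connectedComponentsWithStats(m.astype(np.uint8))
    for i in range(1,k):
        if s[i,4]>8: print(n,'knobz',s[i,4],c[i],P[l==i].mean(0))
    m=(P[...,2]>0.072)&(P[...,2]<0.092)&(P[...,0]>.2)&(P[...,0]<.9)&(abs(P[...,1])<.4)
    k,l,s,c=cv2.connectedComponentsWithStats(m.astype(np.uint8))
    for i in range(1,k):
        if s[i,4]>40:
            cc=cv2.findContours((l==i).astype(np.uint8),0,2)[0]; h=max(cc,key=len)
            print(n,'disk',s[i],cv2.minEnclosingCircle(h),'mean',P[l==i].mean(0),onz(d,*cv2.minEnclosingCircle(h)[0],.08))
    m=(P[...,2]>0.02)&(P[...,2]<0.06)&(P[...,0]>.2)&(P[...,0]<.9)&(abs(P[...,1])<.5)
    k,l,s,c=cv2.connectedComponentsWithStats(m.astype(np.uint8))
    for i in range(1,k):
        if s[i,4]>15: print(n,'obj',s[i,4],c[i],P[l==i].mean(0),np.percentile(P[l==i][:,2],95))
```

```text
(340, 782, 3) (289, 612, 3)
scene0 knobz 85 [330.69411765 121.03529412] [0.2367366  0.03274471 0.11942918]
scene0 knobz 286 [367.10839161 183.1958042 ] [0.52149447 0.14101365 0.11945256]
scene0 knobz 25 [357.   191.44] [0.55268332 0.10661525 0.11653514]
scene0 knobz 102 [300.23529412 196.41176471] [ 0.5730825  -0.07359337  0.1198729 ]
scene0 knobz 81 [362.2345679  217.43209877] [0.65507567 0.11566584 0.11978279]
scene0 disk [321 124  22   5  43] ((331.5, 125.5), 10.606701850891113) mean [0.22895506 0.03528735 0.08355941] [0.21918407 0.03724989 0.08      ]
scene0 disk [ 264  175   74   62 3338] ((300.5194091796875, 204.3543701171875), 36.556583404541016) mean [ 0.578729   -0.07314559  0.08131338] [ 0.57503896 -0.07364454  0.08      ]
scene0 disk [248 197  14   8  70] ((254.34616088867188, 200.0), 6.653939247131348) mean [ 0.5559649  -0.22536809  0.07864647] [ 0.55608879 -0.22268466  0.08      ]
scene0 disk [349 222  28   8  94] ((362.5, 224.0), 13.647443771362305) mean [0.65810462 0.12396575 0.08123223] [0.65272327 0.11996501 0.08      ]
scene0 obj 21 [461.19047619 170.0952381 ] [0.39
[... 2454 characters left out ...]
04554842949010008
top0 obj 39 [230.12820513 179.12820513] [0.68279012 0.34894476 0.03083348] 0.03754128497666127
top0 obj 21 [298.76190476 181.66666667] [0.66389184 0.06692707 0.03915511] 0.05864272580908018
top0 obj 82 [428.25609756 191.65853659] [ 0.61019552 -0.46239058  0.03237625] 0.041243662104816343
top0 obj 75 [405.10666667 198.21333333] [ 0.58572805 -0.36645462  0.03121147] 0.03975309860427334
top0 obj 109 [435.74311927 220.01834862] [ 0.4932508  -0.48627818  0.0338209 ] 0.041038800659324186
top0 obj 82 [410.23170732 216.35365854] [ 0.5109028  -0.38368145  0.0318936 ] 0.04148205379676442
top0 obj 79 [410.55696203 237.92405063] [ 0.42346287 -0.38076398  0.03185281] 0.04016321072784477
```

View pics/cropA.png

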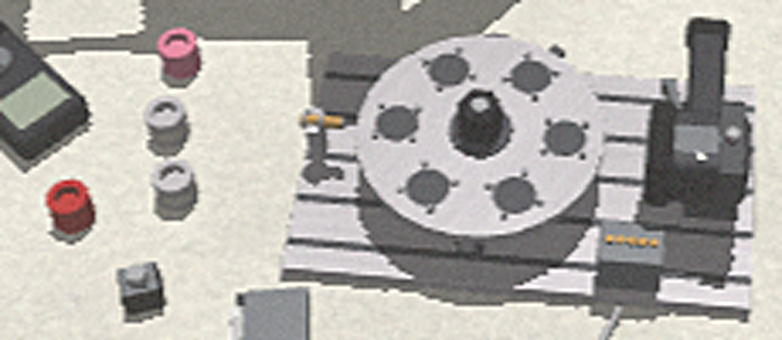

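View pics/cropB.png

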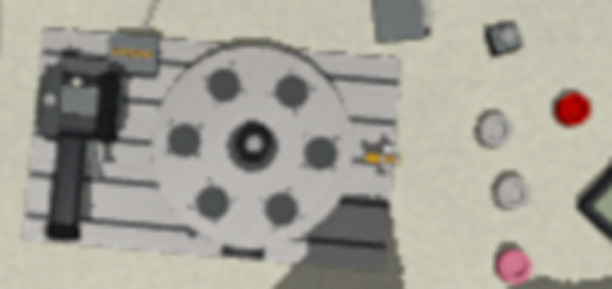

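```bash
cat >> h.py <<'E'
def comps(m,lo=10,hi=10**9):
    k,l,s,c=cv2.connectedComponentsWithStats(m.astype(np.uint8)); return [(l==i) for i in range(1,k) if lo<=s[i,4]<=hi]
def plane(d,m,z):  # cast mask pixels on plane z
    v,u=np.nonzero(m); return np.array([onz(d,a,b,z) for a,b in zip(u,v)])
def pieces(d,box=(.3,.8,-.6,.55),z0=0.0):
    P=cloud(d); hsv=cv2.cvtColor(d['pixels'],cv2.COLOR_BGR2HSV)
    m=(P[...,2]>z0+.030)&(P[...,2]<z0+.044)&(P[...,0]>box[0])&(P[...,0]<box[1])&(P[...,1]>box[2])&(P[...,1]<box[3])
    out=[]
    for c in comps(m,25,400):
        q=plane(d,c,z0+.036); w=np.ptp(q[:,:2],axis=0)
        if w.max()<.055: out.append((np.round((q.max(0)+q.min(0))[:2]/2,4),np.round(q.mean(0)[:2],4),np.round(w,3),int(c.sum()),np.median(hsv[c],0).astype(int)))
    return out
def tool():
    s=manip.get_state(); w,x,y,z=s['ee_rot']; from scipy.spatial.transform import Rotation as Ro
    return s,Ro.from_quat([x,y,z,w]).as_matrix()
def go(p,yaw=None):
    """cm in tool axes to move TCP to p; yaw=wanted world angle of jaw axis (mod pi)"""
    s,R=tool(); d=R.T@(np.array(p)-s['position'])*100; a=np.arctan2(R[1,1],R[0,1])
    print('t %.1f pos %s F %s w %.4f jaw %.3f q6 %.2f tilt %s'%(s['clock'],np.round(s['position'],4),np.round(s['contact_force'],1),s['width'],a,s['qpos'][5],np.round(R[:2,0],3)))
    print('   delta cm',np.round(d,2),end=' ')
    if yaw is not None:
        e=(yaw-a+np.pi/2)%np.pi-np.pi/2; print('rx %.3f'%(-e),end='')
    print()
E
python3 - <<'E'
from h import *
import scipy.optimize as so
for n in ['scene0','top0']:
    d=dict(np.load(n+'.npz')); P=cloud(d); g=cv2.cvtColor(d['pixels'],6)
    r=np.hypot(P[...,0]-.571,P[...,1]+.072)
    zone=(r<.105)&(r>.05)&(P[...,2]>.07)&(P[...,2]<.095)
    t=np.median(g[zone])*.7; ns=[]
    for c in comps(zone&(g<t),20):
        q=plane(d,c,.08); ns.append(q.mean(0)[:2])
    ns=np.array(ns); print(n,np.round(ns,4).tolist())
    f=lambda x: np.min([np.hypot(ns[:,0]-x[0]-.08*np.cos(x[2]+k*np.pi/3),ns[:,1]-x[1]-.08*np.sin(x[2]+k*np.pi/3)) for k in range(6)],0)
    best=min((so.least_squares(f,[.57,-.072,np.pi/6+y]) for y in(-.15,0,.15)),key=lambda o:o.cost)
    print('axis',best.x, 'yaw',best.x[2]-np.pi/6,'res',np.round(f(best.x),4))
    # knob top
    k=(P[...,2]>.115)&(P[...,2]<.126)&(r<.03); q=plane(d,k,.12); print('knob',(q.max(0)+q.min(0))/2,q.mean(0))
    # disk outline: silhouettes
    for x in pieces(d): print('piece',x)
    # dog candidates
    for rr in [(.112,.135)]:
        c=(r>rr[0])&(r<rr[1])&(P[...,2]>.05)&(P[...,2]<.1)
        for cc in comps(c,3): print('rim',cc.sum(),P[cc].mean(0),np.degrees(np.arctan2(P[cc].mean(0)[1]+.072,P[cc].mean(0)[0]-.571)))
    # tray
    m=(P[...,2]>.012)&(P[...,2]<.026)&(P[...,0]>.35)&(P[...,0]<.7)&(P[...,1]>.2)&(P[...,1]<.42)
    q=plane(d,m,.02)
    if len(q): print('tray',cv2.minAreaRect(q[:,:2].astype(np.float32)),len(q))
    print(d['depth'].max(), [np.round(px(d,p),1) for p in [(.465,-.011,.07),(.471,.1,.105)]])
s,R=tool();print(R, manip.grasp_offset)
E
```

```text
scene0 [[0.496, -0.1039], [0.5055, -0.0236], [0.5596, -0.151], [0.5794, 0.0063], [0.6342, -0.1195], [0.6436, -0.0412]]
axis [ 0.56970106 -0.07216142  0.40213702] yaw -0.12146176018372906 res [0.0004 0.0005 0.0007 0.0009 0.0009 0.0005]
knob [ 0.57143262 -0.07434045  0.12      ] [ 0.57177289 -0.07347789  0.12      ]
piece (array([ 0.4248, -0.384 ]), array([ 0.4257, -0.3842]), array([0.04, 0.04]), 74, array([172,  96, 161]))
piece (array([ 0.5134, -0.3861]), array([ 0.5137, -0.3863]), array([0.042, 0.039]), 83, array([135,   7, 152]))
piece (array([ 0.5906, -0.369 ]), array([ 0.5891, -0.3694]), array([0.039, 0.039]), 82, array([150,   6, 154]))
piece (array([ 0.6148, -0.4655]), array([ 0.6133, -0.4654]), array([0.043, 0.04 ]), 91, array([  1, 155, 147]))
piece (array([0.6884, 0.3444]), array([0.6874, 0.3452]), array([0.026, 0.026]), 47, array([ 18, 121, 137]))
piece (array([ 0.7033, -0.388 ]), array([ 0.7036, -0.3858]), array([0.036, 0.036]), 83, array([ 98,   9, 106]))
rim 22 [ 0.45343567 -0.06149402  0.07714919] 174.89340297090982
rim 393 [ 0.6243831  -0.09274111  0.07902996] -21.2327
[... 1075 characters left out ...]
097, -0.3822]), array([0.037, 0.037]), 45, array([ 18,  10, 123]))
piece (array([ 0.4232, -0.3797]), array([ 0.4227, -0.3806]), array([0.033, 0.037]), 49, array([172, 113, 150]))
rim 138 [0.5761062  0.00217091 0.07867954] 86.0617579396018
rim 168 [ 0.51296473 -0.11517856  0.07548881] -143.35055330559737
rim 5 [ 0.55344681 -0.20197861  0.0748203 ] -97.69107916401268
tray ((0.5441458225250244, 0.30830875039100647), (0.3066289722919464, 0.20264938473701477), 8.358809471130371) 193
2.5335991 [array([319.1, 229.8]), array([290.5, 228.7])]
[[-2.57608884e-04  2.79985655e-01 -9.60004149e-01]
 [ 1.69175565e-03 -9.60002685e-01 -2.79985682e-01]
 [-9.99998536e-01 -1.69621924e-03 -2.26362093e-04]] 0.0187
```

Choice: the pieces are grey (low saturation), 40 mm across and 36 mm high, at (.588,-.368) and (.512,-.385); the pink (.424,-.382) and red (.612,-.464) ones are not meant. The axis is (.570,-.072) and the yaw -0.122. The dog is at 150° in the station frame, so home is two clicks counter-clockwise.

Run:
```python
from h import *
go([.570,-.072,.20],-.1225)
s,R=tool(); print(R.T@R)
d=dict(np.load('scene0.npz'));print(px(d,(.4726,.0014,.075)))
```

```text
t 0.1 pos [ 0.1609 -0.5515  0.2305] F [-0.   0.4  0.5] w 0.0856 jaw -1.287 q6 -0.12 tilt [-0.     0.002]
   delta cm [  3.12 -34.58 -52.7 ] rx -1.165
[[ 1.00000000e+00  2.52460334e-18  2.56014514e-17]
 [ 2.52460334e-18  1.00000000e+00 -2.02258581e-17]
 [ 2.56014514e-17 -2.02258581e-17  1.00000000e+00]]
[323.19396938 180.27708602]
```

```bash
python3 -m creep '{"delta_pos":[[0,-17,-26],[0,-34.58,-52.7],[0,-34.58,-52.7],[0,-34.58,-52.7],[0,-34.58,-52.7],[0,-34.58,-52.7],[0,-34.58,-52.7],[0,-34.58,-52.7],[0,-34.58,-52.7],[0,-34.58,-52.7]],"dr":[[-0.15,0,0],[-0.3,0,0],[-0.45,0,0],[-0.6,0,0],[-0.75,0,0],[-0.9,0,0],[-1.05,0,0],[-1.165,0,0],[-1.165,0,0],[-1.165,0,0]]}' 1 20; python3 -c "
from h import *
go([.570,-.072,.20],-.1225)"
```

```text
clock: 1.1
position: [0.4863, -0.1698, 0.2311]
ee_rot: [-0.469, -0.529, -0.469, 0.53]
contact_force: [0.8, -1.6, 0.2]
width: 0.0855
t 1.1 pos [ 0.4863 -0.1698  0.2311] F [ 0.8 -1.6  0.2] w 0.0855 jaw -0.122 q6 -0.35 tilt [-0. -0.]
   delta cm [  3.11   7.12 -10.72] rx 0.001
```

```bash
python3 -m creep '{"delta_pos":[[0,7.1,-10.7],[0,7.1,-10.7],[3,7.1,-10.7],[3,7.1,-10.7],[3,7.1,-10.7],[3,7.1,-10.7]],"dr":[[0,0,0],[0,0,0],[0,0,0],[0,0,0],[0,0,0],[0,0,0]]}'; python3 -c "
from h import *
go([.570,-.072,.089],-.1225)
for n in ['scene','top']:
    d=img(n)
    for x in pieces(d): print('piece',x)
"
```

```text
clock: 1.7
position: [0.5687, -0.0749, 0.2017]
ee_rot: [-0.469, -0.53, -0.468, 0.53]
contact_force: [0.1, -0.2, -0.5]
width: 0.0856
t 1.7 pos [ 0.5687 -0.0749  0.2017] F [ 0.1 -0.2 -0.5] w 0.0856 jaw -0.123 q6 -0.13 tilt [-0.    -0.001]
   delta cm [11.27  0.1  -0.31] rx -0.000
piece (array([ 0.427 , -0.3837]), array([ 0.4261, -0.3836]), array([0.045, 0.04 ]), 77, array([172,  95, 180]))
piece (array([ 0.5154, -0.3861]), array([ 0.5138, -0.3859]), array([0.046, 0.039]), 87, array([ 30,   6, 157]))
piece (array([ 0.5906, -0.3688]), array([ 0.5904, -0.3687]), array([0.04, 0.04]), 97, array([144,   8, 157]))
piece (array([ 0.6129, -0.4655]), array([ 0.6124, -0.4654]), array([0.039, 0.04 ]), 97, array([  1, 151, 149]))
piece (array([0.6884, 0.3441]), array([0.6877, 0.3445]), array([0.026, 0.027]), 49, array([ 18, 119, 142]))
piece (array([ 0.7051, -0.3858]), array([ 0.7057, -0.3856]), array([0.039, 0.04 ]), 83, array([105,   8, 104]))
piece (array([ 0.7603, -0.5979]), array([ 0.7616, -0.598 ]), array([0.041, 0.009]), 25, array([60,  8, 62]))
piece (array([ 0.6974, -0.3844]), array([ 0.6978, -0.3826]), array([0.033, 0.037]), 46, array([80,  9, 81]))
piece (array([ 0.6104, -0.4624]), array([ 0.6103, -0.4625]), array([0.037, 0.037]), 52, array([  1, 236, 124]))
piece (array([ 0.5861, -0.367 ]), array([ 0.5855, -0.3663]), array([0.033, 0.037]), 49, array([ 18,   9, 123]))
piece (array([ 0.5101, -0.3836]), array([ 0.5104, -0.3828]), array([0.037, 0.037]), 53, array([ 20,   9, 123]))
piece (array([ 0.4232, -0.3797]), array([ 0.4237, -0.3808]), array([0.033, 0.037]), 55, array([172, 114, 148]))
```

```bash
python3 -m creep '{"delta_pos":[[4,0.1,-0.3],[8,0.1,-0.3],[11.2,0.1,-0.3],[11.2,0.1,-0.3],[11.2,0.1,-0.3],[11.2,0.1,-0.3]],"dr":[[0,0,0],[0,0,0],[0,0,0],[0,0,0],[0,0,0],[0,0,0]]}'; python3 -c "
from h import *
go([.570,-.072,.089],-.1225)"; python3 -m creep '{"delta_pos":[[0,0,0],[0,0,0],[0,0,0],[0,0,0],[0,0,0],[0,0,0],[0,0,0],[0,0,0]],"dr":[[0,0,0],[0,0,0],[0,0,0],[0,0,0],[0,0,0],[0,0,0],[0,0,0],[0,0,0]]}' -1 20;  python3 -c "
from h import *
go([.570,-.072,.089],-.1225)"
```

```text
clock: 2.4
position: [0.5721, -0.0722, 0.0917]
ee_rot: [0.47, 0.531, 0.467, -0.529]
contact_force: [0.8, -0.1, 1.1]
width: 0.0855
t 2.4 pos [ 0.5721 -0.0722  0.0917] F [ 0.8 -0.1  1.1] w 0.0855 jaw -0.123 q6 -0.12 tilt [ 0.004 -0.001]
   delta cm [ 0.27 -0.21  0.01] rx -0.000
clock: 3.2
position: [0.5702, -0.0712, 0.0901]
ee_rot: [-0.469, -0.529, -0.469, 0.53]
contact_force: [-3.1, 0.0, 6.1]
width: 0.0356
t 3.2 pos [ 0.5702 -0.0712  0.0901] F [-3.1  0.   6.1] w 0.0356 jaw -0.122 q6 -0.12 tilt [-0. -0.]
   delta cm [ 0.11 -0.01  0.08] rx 0.001
```

Gripped centrally: width 36 mm, low side force. Turning the first click counter-clockwise.

```bash
python3 -m creep '{"delta_pos":[[0,0,0],[0,0,0],[0,0,0],[0,0,0],[0,0,0],[0,0,0],[0,0,0],[0,0,0],[0,0,0],[0,0,0]],"dr":[[0,0,0],[-0.14,0,0],[-0.28,0,0],[-0.42,0,0],[-0.56,0,0],[-0.7,0,0],[-0.84,0,0],[-0.98,0,0],[-1.047,0,0],[-1.047,0,0]]}' -1 50;  python3 -m creep '{"delta_pos":[[0,0,0],[0,0,0],[0,0,0]],"dr":[[0,0,0],[0,0,0],[0,0,0]]}'; python3 -c "
from h import *
go([.570,-.072,.089],-.1225+1.0472)
print(manip.get_state()['moment'])"
```

```text
clock: 4.2
position: [0.5697, -0.0714, 0.0902]
ee_rot: [0.67, 0.224, 0.671, -0.224]
contact_force: [-3.8, -0.2, 7.7]
width: 0.0351
clock: 4.5
position: [0.5697, -0.0714, 0.0902]
ee_rot: [0.67, 0.224, 0.671, -0.225]
contact_force: [-3.8, -1.8, 6.4]
width: 0.0352
t 4.5 pos [ 0.5697 -0.0714  0.0902] F [-3.8 -1.8  6.4] w 0.0352 jaw 0.925 q6 -1.17 tilt [-0.001 -0.001]
   delta cm [ 0.12 -0.02  0.06] rx 0.001
[0.04347535 0.39807522 0.06324373]
```

```bash
python3 -m creep '{"delta_pos":[[0,0,0],[0,0,0],[0,0,0],[0,0,0],[0,0,0],[0,0,0],[0,0,0],[0,0,0],[0,0,0],[0,0,0]],"dr":[[-0.14,0,0],[-0.28,0,0],[-0.42,0,0],[-0.56,0,0],[-0.7,0,0],[-0.84,0,0],[-0.98,0,0],[-1.047,0,0],[-1.047,0,0],[-1.047,0,0]]}';  python3 -m creep '{"delta_pos":[[0,0,0],[0,0,0],[0,0,0]],"dr":[[0,0,0],[0,0,0],[0,0,0]]}'; python3 -c "
from h import *
go([.570,-.072,.089],-.1225+2.0944)
print(manip.get_state()['moment'])
d=img('scene')
A=cv2.resize(d['pixels'][165:265,230:390],None,fx=4,fy=4,interpolation=cv2.INTER_CUBIC)
cv2.imwrite('pics/t1.png',cv2.convertScaleAbs(A,alpha=1.3))"
```

```text
clock: 5.5
position: [0.5696, -0.0719, 0.0902]
ee_rot: [0.692, -0.142, 0.693, 0.141]
contact_force: [-4.4, -2.2, 7.1]
width: 0.0356
clock: 5.8
position: [0.5696, -0.072, 0.0902]
ee_rot: [0.692, -0.142, 0.693, 0.141]
contact_force: [-4.4, -3.1, 8.2]
width: 0.035
t 5.8 pos [ 0.5696 -0.072   0.0902] F [-4.4 -3.1  8.2] w 0.0350 jaw 1.973 q6 -2.22 tilt [-0.001 -0.001]
   delta cm [ 0.12 -0.02  0.04] rx 0.001
[-0.05303548  0.57603404  0.00902759]
```

View pics/t1.png

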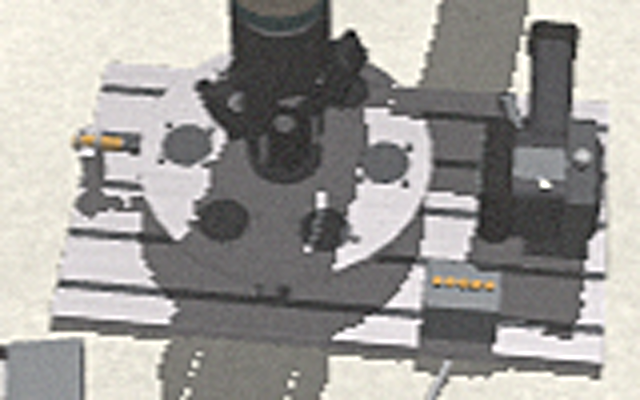

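The dog stands at the sensor tip (132,142). Releasing, lifting and turning the jaw back toward the pieces.

```bash
python3 -m creep '{"delta_pos":[[0,0,0],[0,0,0],[0,0,0],[0,0,0],[-2,0,0],[-6,0,0],[-10,0,0],[-10,0,0],[-10,0,0],[-10,0,0]],"dr":[[0,0,0],[0,0,0],[0,0,0],[0,0,0],[0,0,0],[0,0,0],[0.1,0,0],[0.25,0,0],[0.4,0,0],[0.54,0,0]]}' 0.5 40 >/dev/null;  python3 -m creep '{"delta_pos":[[0,0,0],[0,0,0],[0,0,0],[0,0,0],[0,0,0],[0,0,0],[0,0,0],[0,0,0],[0,0,0],[0,0,0]],"dr":[[0.15,0,0],[0.3,0,0],[0.45,0,0],[0.6,0,0],[0.75,0,0],[0.9,0,0],[1.05,0,0],[1.2,0,0],[1.35,0,0],[1.5,0,0]]}' 1;  python3 -c "
from h import *
go([.512,-.385,.16],-1.5708)
for n in ['scene','top']:
    d=img(n)
    for x in pieces(d,(.35,.68,-.6,-.25)): print('piece',x)
"
```

```text
clock: 7.85
position: [0.5704, -0.0711, 0.1891]
ee_rot: [-0.481, -0.518, -0.481, 0.518]
contact_force: [0.3, -0.0, -0.2]
width: 0.0855
t 7.8 pos [ 0.5704 -0.0711  0.1891] F [ 0.3 -0.  -0.2] w 0.0855 jaw -0.074 q6 -0.17 tilt [-0.  0.]
   delta cm [ 2.91 -3.5  31.73] rx 1.497
piece (array([ 0.427 , -0.3837]), array([ 0.4257, -0.3837]), array([0.045, 0.04 ]), 77, array([172,  93, 178]))
piece (array([ 0.5134, -0.3864]), array([ 0.5144, -0.3857]), array([0.042, 0.038]), 88, array([143,   7, 156]))
piece (array([ 0.5906, -0.3688]), array([ 0.5897, -0.369 ]), array([0.04, 0.04]), 86, array([150,   6, 155]))
piece (array([ 0.6148, -0.4655]), array([ 0.6137, -0.4651]), array([0.043, 0.04 ]), 97, array([  1, 153, 151]))
piece (array([ 0.6104, -0.4624]), array([ 0.6095, -0.4622]), array([0.037, 0.037]), 52, array([  1, 231, 124]))
piece (array([ 0.5861, -0.3669]), array([ 0.5863, -0.3663]), array([0.033, 0.037]), 54, array([ 20,   9, 122]))
piece (array([ 0.5101, -0.3838]), array([ 0.5109, -0.3845]), array([0.037, 0.037]), 52, array([ 19,  10, 123]))
piece (array([ 0.4231, -0.3797]), array([ 0.4227, -0.3815]), array([0.032, 0.037]), 54, array([172, 114, 150]))
```

```bash
python3 -m creep '{"delta_pos":[[0,-1.7,15.8],[0,-3.5,31.7],[0,-3.5,31.7],[0,-3.5,31.7],[0,-3.5,31.7],[0,-3.5,31.7],[0,-3.5,31.7],[2,-3.5,31.7],[4,-3.5,31.7],[5,-3.5,31.7]],"dr":[[0.15,0,0],[0.3,0,0],[0.45,0,0],[0.6,0,0],[0.75,0,0],[0.9,0,0],[1.05,0,0],[1.2,0,0],[1.35,0,0],[1.497,0,0]]}' 1;  python3 -c "
from h import *
go([.512,-.385,.011],-1.5708)"
```

```text
clock: 8.95
position: [0.5129, -0.3849, 0.1372]
ee_rot: [-0.0, -0.706, -0.002, 0.708]
contact_force: [0.1, -0.1, -0.1]
width: 0.0852
t 8.9 pos [ 0.5129 -0.3849  0.1372] F [ 0.1 -0.1 -0.1] w 0.0852 jaw -1.568 q6 0.82 tilt [-0.002  0.002]
   delta cm [12.62  0.04  0.06] rx 0.002
```

```bash
python3 -m creep '{"delta_pos":[[4,0,0],[8,0,0.05],[11,0,0.05],[12.6,0,0.05],[12.6,0,0.05],[12.6,0,0.05]],"dr":[[0,0,0],[0,0,0],[0,0,0],[0,0,0],[0,0,0],[0,0,0]]}'; python3 -m creep '{"delta_pos":[[0,0,0],[0,0,0],[0,0,0],[0,0,0],[0,0,0],[0,0,0],[0,0,0],[0,0,0]],"dr":[[0,0,0],[0,0,0],[0,0,0],[0,0,0],[0,0,0],[0,0,0],[0,0,0],[0,0,0]]}' -1 40; python3 -c "
from h import *
go([.512,-.385,.2],-1.5708)"
```

```text
clock: 9.55
position: [0.5137, -0.3854, 0.0134]
ee_rot: [0.003, 0.707, 0.003, -0.707]
contact_force: [0.1, -0.0, 1.0]
width: 0.0855
clock: 10.35
position: [0.514, -0.3857, 0.0147]
ee_rot: [0.003, 0.708, 0.002, -0.707]
contact_force: [0.1, -0.2, 6.4]
width: 0.0387
t 10.3 pos [ 0.514  -0.3857  0.0147] F [ 0.1 -0.2  6.4] w 0.0387 jaw -1.565 q6 0.81 tilt [ 0.002 -0.002]
   delta cm [-18.53  -0.04   0.17] rx 0.006
```

```bash
python3 -m creep '{"delta_pos":[[-3,0,0],[-7,0,0],[-12,0,0],[-16,0,0],[-18,0,0],[-18,0,0],[-18,0,0]],"dr":[[0,0,0],[0,0,0],[0,0,0],[0,0,0],[0,0,0],[0,0,0],[0,0,0]]}'; python3 -c "
from h import *
go([.4964,-.1032,.16],-1.169)"
```

```text
clock: 11.05
position: [0.5129, -0.3846, 0.1924]
ee_rot: [-0.002, -0.707, -0.002, 0.707]
contact_force: [-0.3, -0.2, -1.5]
width: 0.0388
t 11.1 pos [ 0.5129 -0.3846  0.1924] F [-0.3 -0.2 -1.5] w 0.0388 jaw -1.565 q6 0.81 tilt [-0.001  0.001]
   delta cm [  3.27 -28.15   1.48] rx -0.396
```

```bash
python3 -m creep '{"delta_pos":[[0,-14,0.7],[0,-28.1,1.5],[0,-28.1,1.5],[0,-28.1,1.5],[0,-28.1,1.5],[0,-28.1,1.5],[3,-28.1,1.5],[3.2,-28.1,1.5],[3.2,-28.1,1.5],[3.2,-28.1,1.5]],"dr":[[-0.13,0,0],[-0.26,0,0],[-0.396,0,0],[-0.396,0,0],[-0.396,0,0],[-0.396,0,0],[-0.396,0,0],[-0.396,0,0],[-0.396,0,0],[-0.396,0,0]]}'; python3 -c "
from h import *
go([.4964,-.1032,.10],-1.169)
for n in ['scene','top']:
    d=img(n)
    B=d['pixels'][165:265,230:390] if n=='scene' else d['pixels'][160:245,260:440]
    cv2.imwrite('pics/p_%s.png'%n,cv2.convertScaleAbs(cv2.resize(B,None,fx=4,fy=4,interpolation=cv2.INTER_CUBIC),alpha=1.3))
"
```

```text
clock: 12.05
position: [0.497, -0.105, 0.1611]
ee_rot: [-0.141, -0.693, -0.141, 0.693]
contact_force: [0.2, -0.6, -1.0]
width: 0.0384
t 12.1 pos [ 0.497  -0.105   0.1611] F [ 0.2 -0.6 -1. ] w 0.0384 jaw -1.170 q6 0.83 tilt [-0.001 -0.   ]
   delta cm [ 6.11 -0.18 -0.02] rx -0.001
```

View pics/p_scene.png

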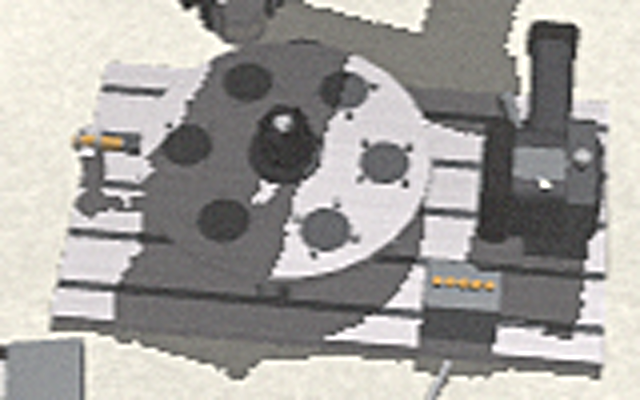

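```bash
cat >> h.py <<'E'
def held(zlo,zhi,c0):
    import scipy.optimize as so
    for n in ['scene','top']:
        d=img(n); P=cloud(d); g=cv2.cvtColor(d['pixels'],6)
        m=(P[...,2]>zlo)&(P[...,2]<zhi)&(np.hypot(P[...,0]-c0[0],P[...,1]-c0[1])<.028)
        q=P[m]
        if len(q)<8: print(n,'few',len(q)); continue
        o=so.least_squares(lambda x:np.hypot(q[:,0]-x[0],q[:,1]-x[1])-.02,c0,loss='soft_l1',f_scale=.001)
        print(n,len(q),o.x,'rms',np.sqrt(np.mean(o.fun**2)),q.min(0),q.max(0))
E
python3 -c "
from h import *
held(.147,.168,[.497,-.105]); d=img('scene'); print(px(d,(.497,-.105,.16)))"
```

```text
scene 39 [ 0.4946462  -0.10767467] rms 0.0022889022297628895 [ 0.50116057 -0.12381047  0.14775133] [ 0.51931318 -0.08943437  0.16751911]
top few 0
[290.19929778 169.69149884]
```

```bash
python3 -m creep '{"delta_pos":[[2,-0.15,0],[4,-0.15,0],[5.5,-0.15,0],[5.5,-0.15,0],[5.5,-0.15,0]],"dr":[[0,0,0],[0,0,0],[0,0,0],[0,0,0],[0,0,0]]}'; python3 -c "
from h import *
go([.4964,-.1032,.0945],-1.169)"
```

```text
clock: 12.8
position: [0.4965, -0.1031, 0.1067]
ee_rot: [0.141, 0.693, 0.141, -0.693]
contact_force: [0.2, 0.6, -0.7]
width: 0.0385
t 12.8 pos [ 0.4965 -0.1031  0.1067] F [ 0.2  0.6 -0.7] w 0.0385 jaw -1.169 q6 0.83 tilt [ 0. -0.]
   delta cm [1.22 0.   0.01] rx -0.000
```

```bash
python3 -m creep '{"delta_pos":[[0.3,0,0],[0.6,0,0],[0.9,0,0],[1.2,0,0],[1.2,0,0],[1.2,0,0]],"dr":[[0,0,0],[0,0,0],[0,0,0],[0,0,0],[0,0,0],[0,0,0]]}'; python3 -c "
from h import *
go([.4964,-.1032,.0945],-1.169)"
```

```text
clock: 13.4
position: [0.4966, -0.1031, 0.0946]
ee_rot: [0.141, 0.693, 0.141, -0.693]
contact_force: [0.8, -0.7, 1.3]
width: 0.0387
t 13.4 pos [ 0.4966 -0.1031  0.0946] F [ 0.8 -0.7  1.3] w 0.0387 jaw -1.169 q6 0.83 tilt [ 0.001 -0.001]
   delta cm [0.01 0.   0.02] rx 0.000
```

```bash
python3 -m creep '{"delta_pos":[[0,0,0],[0,0,0],[0,0,0],[0,0,0],[-1,0,0],[-4,0,0],[-8,0,0],[-10,0,0],[-10,0,0],[-10,0,0]],"dr":[[0,0,0],[0,0,0],[0,0,0],[0,0,0],[0,0,0],[0,0,0],[0,0,0],[0,0,0],[0,0,0],[0,0,0]]}' 0.41; python3 -c "
from h import *
go([.588,-.368,.16],-1.5708)
for n in ['scene','top']:
    d=img(n)
    for x in pieces(d,(.54,.68,-.42,-.3)): print('piece',x)
"
```

```text
clock: 14.4
position: [0.4961, -0.1028, 0.1947]
ee_rot: [0.141, 0.693, 0.141, -0.693]
contact_force: [-0.5, -0.1, 0.1]
width: 0.0599
t 14.4 pos [ 0.4961 -0.1028  0.1947] F [-0.5 -0.1  0.1] w 0.0599 jaw -1.169 q6 0.83 tilt [ 0.001 -0.   ]
   delta cm [ 3.48 28.    1.91] rx 0.402
piece (array([ 0.5906, -0.3688]), array([ 0.5898, -0.3684]), array([0.04, 0.04]), 91, array([150,   6, 160]))
piece (array([ 0.5862, -0.3669]), array([ 0.5867, -0.3662]), array([0.033, 0.037]), 49, array([ 20,   9, 121]))
```

```bash
python3 -m creep '{"delta_pos":[[0,14,1],[0,28,1.9],[0,28,1.9],[0,28,1.9],[0,28,1.9],[0,28,1.9],[2,28,1.9],[4,28,1.9],[6,28,1.9],[6,28,1.9]],"dr":[[0.13,0,0],[0.26,0,0],[0.402,0,0],[0.402,0,0],[0.402,0,0],[0.402,0,0],[0.402,0,0],[0.402,0,0],[0.402,0,0],[0.402,0,0]]}' 1; python3 -c "
from h import *
go([.588,-.368,.012],-1.5708)
d=img('scene');B=d['pixels'][165:265,230:390] 
cv2.imwrite('pics/p2.png',cv2.convertScaleAbs(cv2.resize(B,None,fx=4,fy=4,interpolation=cv2.INTER_CUBIC),alpha=1.3))
"
```

```text
clock: 15.5
position: [0.5856, -0.3662, 0.1289]
ee_rot: [0.002, -0.704, -0.002, 0.71]
contact_force: [0.1, 0.2, -0.8]
width: 0.0853
t 15.5 pos [ 0.5856 -0.3662  0.1289] F [ 0.1  0.2 -0.8] w 0.0853 jaw -1.571 q6 0.91 tilt [-0.008  0.006]
   delta cm [11.69  0.26 -0.34] rx -0.001
```

View pics/p2.png

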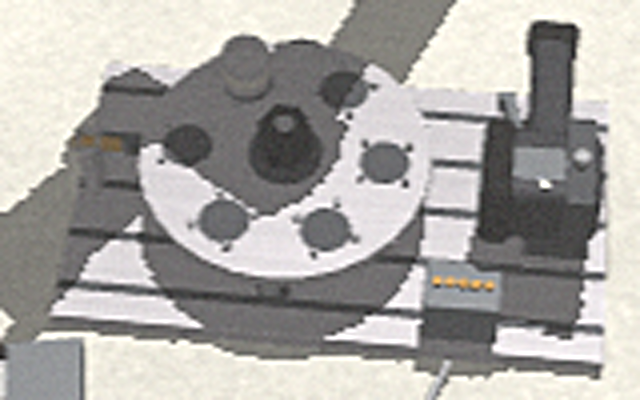

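The piece stands in nest 5 at (246,68). Now the second one.

```bash
python3 -m creep '{"delta_pos":[[0,0,0],[3,0,0],[6,0,0],[7,0,0],[7,0,0]],"dr":[[0,0,0],[0,0,0],[0,0,0],[0,0,0],[0,0,0]]}'; python3 -c "
from h import *
go([.588,-.368,.012],-1.5708)"
```

```text
clock: 16.05
position: [0.5877, -0.3675, 0.0635]
ee_rot: [0.0, -0.706, -0.0, 0.708]
contact_force: [0.2, -0.1, 0.6]
width: 0.0853
t 16.1 pos [ 0.5877 -0.3675  0.0635] F [ 0.2 -0.1  0.6] w 0.0853 jaw -1.571 q6 0.91 tilt [-0.002  0.001]
   delta cm [ 5.15  0.06 -0.04] rx -0.000
```

```bash
python3 -m creep '{"delta_pos":[[2,0,0],[4,0,0],[5,0,0],[5,0,0]],"dr":[[0,0,0],[0,0,0],[0,0,0],[0,0,0]]}'>/dev/null; python3 -m creep '{"delta_pos":[[0,0,0],[0,0,0],[0,0,0],[0,0,0],[0,0,0],[0,0,0],[0,0,0],[0,0,0]],"dr":[[0,0,0],[0,0,0],[0,0,0],[0,0,0],[0,0,0],[0,0,0],[0,0,0],[0,0,0]]}' -1 40; python3 -m creep '{"delta_pos":[[-3,0,0],[-7,0,0],[-12,0,0],[-16,0,0],[-18,0,0],[-18,0,0],[-18,0,0]],"dr":[[0,0,0],[0,0,0],[0,0,0],[0,0,0],[0,0,0],[0,0,0],[0,0,0]]}'; python3 -c "
from h import *
go([.6339,-.1202,.16],-.646)"
```

```text
clock: 17.25
position: [0.589, -0.3685, 0.0157]
ee_rot: [0.0, 0.708, -0.001, -0.706]
contact_force: [-0.9, 2.2, 6.0]
width: 0.0385
clock: 17.95
position: [0.5876, -0.3675, 0.1932]
ee_rot: [0.0, -0.707, -0.0, 0.708]
contact_force: [-0.8, 0.1, -2.0]
width: 0.0385
t 17.9 pos [ 0.5876 -0.3675  0.1932] F [-0.8  0.1 -2. ] w 0.0385 jaw -1.571 q6 0.91 tilt [-0.001  0.001]
   delta cm [  3.34 -24.73  -4.63] rx -0.925
```

```bash
python3 -m creep '{"delta_pos":[[0,-12,-2.3],[0,-24.7,-4.6],[0,-24.7,-4.6],[0,-24.7,-4.6],[0,-24.7,-4.6],[0,-24.7,-4.6],[2,-24.7,-4.6],[4,-24.7,-4.6],[4,-24.7,-4.6],[4,-24.7,-4.6]],"dr":[[-0.14,0,0],[-0.28,0,0],[-0.42,0,0],[-0.56,0,0],[-0.7,0,0],[-0.84,0,0],[-0.925,0,0],[-0.925,0,0],[-0.925,0,0],[-0.925,0,0]]}'; python3 -c "
from h import *
go([.6339,-.1202,.107],-.646)"
```

```text
clock: 18.95
position: [0.6331, -0.1207, 0.1521]
ee_rot: [-0.314, -0.632, -0.316, 0.634]
contact_force: [0.0, 0.4, -0.9]
width: 0.0385
t 18.9 pos [ 0.6331 -0.1207  0.1521] F [ 0.   0.4 -0.9] w 0.0385 jaw -0.646 q6 0.35 tilt [-0.004  0.001]
   delta cm [ 4.51  0.05 -0.09] rx -0.000
```

```bash
python3 -m creep '{"delta_pos":[[2,0,-0.05],[4,0,-0.05],[4.4,0,-0.05],[4.4,0,-0.05],[4.4,0,-0.05]],"dr":[[0,0,0],[0,0,0],[0,0,0],[0,0,0],[0,0,0]]}'; python3 -c "
from h import *
go([.6339,-.1202,.0955],-.646)"
```

```text
clock: 19.45
position: [0.6354, -0.121, 0.1114]
ee_rot: [0.316, 0.633, 0.315, -0.632]
contact_force: [0.6, -0.7, -0.3]
width: 0.039
t 19.4 pos [ 0.6354 -0.121   0.1114] F [ 0.6 -0.7 -0.3] w 0.0390 jaw -0.646 q6 0.35 tilt [ 0.002 -0.001]
   delta cm [ 1.59 -0.17  0.03] rx -0.000
```

```bash
python3 -m creep '{"delta_pos":[[0.4,0,0],[0.4,0,0],[0.4,0,0]],"dr":[[0,0,0],[0,0,0],[0,0,0]]}'; python3 -c "
from h import *
go([.6339,-.1202,.0955],-.646)"
```

```text
clock: 19.75
position: [0.6347, -0.1207, 0.1067]
ee_rot: [0.316, 0.633, 0.315, -0.633]
contact_force: [-0.7, -0.7, -1.4]
width: 0.0385
t 19.8 pos [ 0.6347 -0.1207  0.1067] F [-0.7 -0.7 -1.4] w 0.0385 jaw -0.646 q6 0.35 tilt [ 0.001 -0.   ]
   delta cm [ 1.12 -0.09  0.01] rx -0.000
```

```bash
python3 -m creep '{"delta_pos":[[0.3,-0.07,0],[0.6,-0.07,0],[0.9,-0.07,0],[1.15,-0.07,0],[1.15,-0.07,0],[1.15,-0.07,0]],"dr":[[0,0,0],[0,0,0],[0,0,0],[0,0,0],[0,0,0],[0,0,0]]}'; python3 -c "
from h import *
go([.6339,-.1202,.0955],-.646)"
```

```text
clock: 20.35
position: [0.6339, -0.12, 0.0957]
ee_rot: [0.315, 0.633, 0.315, -0.633]
contact_force: [-2.0, 0.2, 5.6]
width: 0.039
t 20.4 pos [ 0.6339 -0.12    0.0957] F [-2.   0.2  5.6] w 0.0390 jaw -0.646 q6 0.35 tilt [0. 0.]
   delta cm [0.02 0.01 0.02] rx 0.000
```

```bash
python3 -m creep '{"delta_pos":[[0,0,0],[0,0,0],[0,0,0],[0,0,0],[-1,0,0],[-4,0,0],[-8,0,0],[-10,0,0],[-10,0,0],[-10,0,0]],"dr":[[0,0,0],[0,0,0],[0,0,0],[0,0,0],[0,0,0],[0,0,0],[0,0,0],[0,0,0],[0,0,0],[0,0,0]]}' 0.41; python3 -c "
from h import *
go([.570,-.072,.15],-.1225-1.0472)"
```

```text
clock: 21.35
position: [0.6339, -0.1202, 0.1952]
ee_rot: [0.316, 0.633, 0.315, -0.633]
contact_force: [0.4, 0.1, -0.4]
width: 0.0603
t 21.4 pos [ 0.6339 -0.1202  0.1952] F [ 0.4  0.1 -0.4] w 0.0603 jaw -0.646 q6 0.35 tilt [ 0.001 -0.   ]
   delta cm [ 4.52 -8.01  0.  ] rx 0.524
```

```bash
python3 -m creep '{"delta_pos":[[0,-4,0],[0,-8,0],[0,-8,0],[0,-8,0],[2,-8,0],[4,-8,0],[4,-8,0],[4,-8,0]],"dr":[[0.13,0,0],[0.26,0,0],[0.39,0,0],[0.524,0,0],[0.524,0,0],[0.524,0,0],[0.524,0,0],[0.524,0,0]]}'; python3 -c "
from h import *
go([.570,-.072,.0895],-.1225-1.0472)
d=img('scene');B=d['pixels'][165:265,230:390] 
cv2.imwrite('pics/p3.png',cv2.convertScaleAbs(cv2.resize(B,None,fx=4,fy=4,interpolation=cv2.INTER_CUBIC),alpha=1.3))"
```

```text
clock: 22.15
position: [0.5693, -0.0718, 0.1536]
ee_rot: [-0.14, -0.692, -0.141, 0.694]
contact_force: [-0.0, 0.0, -0.2]
width: 0.0604
t 22.1 pos [ 0.5693 -0.0718  0.1536] F [-0.   0.  -0.2] w 0.0604 jaw -1.170 q6 0.92 tilt [-0.003  0.001]
   delta cm [ 6.41  0.05 -0.07] rx -0.000
```

View pics/p3.png

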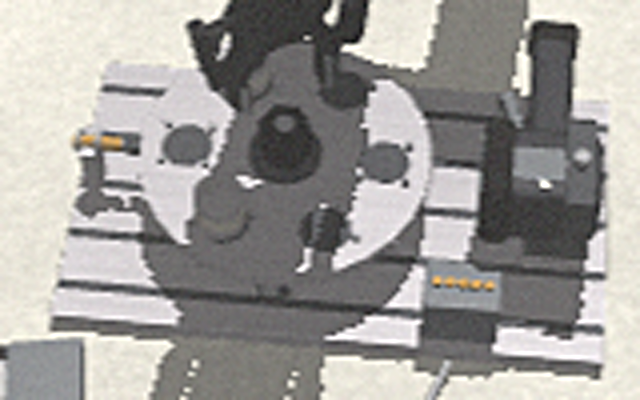

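```bash
python3 -m creep '{"delta_pos":[[2,0,-0.05],[4,0,-0.05],[6.2,0,-0.05],[6.2,0,-0.05],[6.2,0,-0.05]],"dr":[[0,0,0],[0,0,0],[0,0,0],[0,0,0],[0,0,0]]}';  python3 -m creep '{"delta_pos":[[0,0,0],[0,0,0],[0,0,0],[0,0,0],[0,0,0],[0,0,0],[0,0,0]],"dr":[[0,0,0],[0,0,0],[0,0,0],[0,0,0],[0,0,0],[0,0,0],[0,0,0]]}' -1 20;  python3 -c "
from h import *
go([.570,-.072,.089],-.1225-1.0472)"
```

```text
clock: 22.7
position: [0.5711, -0.072, 0.0935]
ee_rot: [0.141, 0.693, 0.141, -0.693]
contact_force: [1.0, -0.6, 0.3]
width: 0.0604
clock: 23.4
position: [0.5714, -0.0712, 0.0945]
ee_rot: [0.141, 0.694, 0.141, -0.692]
contact_force: [-1.6, 2.5, 6.0]
width: 0.0354
t 23.4 pos [ 0.5714 -0.0712  0.0945] F [-1.6  2.5  6. ] w 0.0354 jaw -1.170 q6 0.92 tilt [0.003 0.001]
   delta cm [0.55 0.02 0.16] rx -0.001
```

```bash
python3 -m creep '{"delta_pos":[[0,0,0],[0,0,0],[0,0,0],[0,0,0],[0,0,0],[0,0,0],[0,0,0],[0,0,0],[0,0,0],[0,0,0]],"dr":[[0,0,0],[-0.14,0,0],[-0.28,0,0],[-0.42,0,0],[-0.56,0,0],[-0.7,0,0],[-0.84,0,0],[-0.98,0,0],[-1.047,0,0],[-1.047,0,0]]}' -1 50;  python3 -m creep '{"delta_pos":[[0,0,0],[0,0,0],[0,0,0]],"dr":[[0,0,0],[0,0,0],[0,0,0]]}'
```

```text
clock: 24.4
position: [0.5703, -0.0704, 0.0946]
ee_rot: [0.468, 0.53, 0.469, -0.529]
contact_force: [-2.7, 4.2, 8.6]
width: 0.0351
clock: 24.7
position: [0.5703, -0.0704, 0.0946]
ee_rot: [0.468, 0.53, 0.469, -0.529]
contact_force: [-3.2, 4.3, 9.2]
width: 0.0352
```

```bash
python3 -m creep '{"delta_pos":[[0,0,0],[0,0,0],[0,0,0],[0,0,0],[0,0,0],[0,0,0],[0,0,0],[0,0,0],[0,0,0],[0,0,0]],"dr":[[-0.14,0,0],[-0.28,0,0],[-0.42,0,0],[-0.56,0,0],[-0.7,0,0],[-0.84,0,0],[-0.98,0,0],[-1.047,0,0],[-1.047,0,0],[-1.047,0,0]]}';  python3 -m creep '{"delta_pos":[[0,0,0],[0,0,0],[0,0,0]],"dr":[[0,0,0],[0,0,0],[0,0,0]]}'
```

```text
clock: 25.7
position: [0.5691, -0.0709, 0.0946]
ee_rot: [0.67, 0.225, 0.671, -0.225]
contact_force: [-6.0, 3.1, 9.9]
width: 0.0348
clock: 26.0
position: [0.569, -0.071, 0.0946]
ee_rot: [0.67, 0.225, 0.671, -0.225]
contact_force: [-4.6, 3.4, 10.5]
width: 0.0348
```

```bash
python3 -m creep '{"delta_pos":[[0,0,0],[0,0,0],[0,0,0],[0,0,0],[0,0,0],[0,0,0],[0,0,0],[0,0,0],[0,0,0],[0,0,0]],"dr":[[-0.14,0,0],[-0.28,0,0],[-0.42,0,0],[-0.56,0,0],[-0.7,0,0],[-0.84,0,0],[-0.98,0,0],[-1.047,0,0],[-1.047,0,0],[-1.047,0,0]]}';  python3 -m creep '{"delta_pos":[[0,0,0],[0,0,0],[0,0,0]],"dr":[[0,0,0],[0,0,0],[0,0,0]]}'; python3 -c "
from h import *
go([.570,-.072,.0895],-.1225-1.0472)"
```

```text
clock: 27.0
position: [0.5689, -0.0723, 0.0946]
ee_rot: [0.692, -0.141, 0.694, 0.141]
contact_force: [-6.0, -0.2, 10.7]
width: 0.0347
clock: 27.3
position: [0.5689, -0.0723, 0.0946]
ee_rot: [0.692, -0.141, 0.694, 0.141]
contact_force: [-6.0, -0.7, 10.1]
width: 0.0351
t 27.3 pos [ 0.5689 -0.0723  0.0946] F [-6.  -0.7 10.1] w 0.0351 jaw 1.972 q6 -2.22 tilt [-0.002 -0.001]
   delta cm [ 0.51 -0.02  0.12] rx -0.000
```

```bash
python3 -m creep '{"delta_pos":[[0,0,0],[0,0,0],[0,0,0],[0,0,0],[-1,0,0],[-4,0,0],[-8,0,0],[-10,0,0],[-10,0,0],[-10,0,0]],"dr":[[0,0,0],[0,0,0],[0,0,0],[0,0,0],[0,0,0],[0,0,0],[0,0,0],[0.1,0,0],[0.2,0,0],[0.3,0,0]]}' 0.41 >/dev/null
python3 - <<'E'
from h import *
yaw=-.1225;A=np.array([.570,-.072]);M=np.array([[np.cos(yaw),np.sin(yaw)],[-np.sin(yaw),np.cos(yaw)]])
st=lambda q:(q[:,:2]-A)@M.T
go([.5,.1,.2],1.448)
for n in ['scene','top']:
    d=dict(np.load(n+'0.npz')); P=cloud(d); S=(P[...,:2]-A)@M.T; Z=P[...,2]
    for nm,lo,hi in [('handle',.112,.125),('head',.132,.145),('trig',.085,.112)]:
        m=(Z>lo)&(Z<hi)&(S[...,1]>.12)&(S[...,1]<.30)&(abs(S[...,0])<.15)
        for c in comps(m,4):
            q=st(plane(d,c,{'handle':.119,'head':.139,'trig':.105}[nm])); print(n,nm,c.sum(),'min',np.round(q.min(0),4),'max',np.round(q.max(0),4))
            if nm=='trig': print('   cloud',np.round(st(P[c]).mean(0),3),np.round(P[c].mean(0),3),np.ptp(st(P[c]),axis=0))
d=img('scene'); cv2.imwrite('pics/s4.png',cv2.convertScaleAbs(cv2.resize(d['pixels'][160:260,240:400],None,fx=5,fy=5,interpolation=cv2.INTER_CUBIC),alpha=1.6))
E
```

```text
t 28.3 pos [ 0.5714 -0.072   0.1948] F [ 0.2 -0.2 -0.2] w 0.0604 jaw 1.667 q6 -1.91 tilt [ 0.003 -0.001]
   delta cm [-0.56 17.8  -5.45] rx 0.219
scene handle 277 min [-0.1296  0.1842] max [-0.0182  0.226 ]
scene handle 25 min [-0.0509  0.165 ] max [-0.0197  0.1824]
scene handle 67 min [0.049  0.1555] max [0.0731 0.2419]
scene head 562 min [-0.0167  0.1553] max [0.073  0.2472]
scene trig 9 min [-0.1139  0.1849] max [-0.0927  0.1893]
   cloud [-0.104  0.187] [0.489 0.127 0.106] [0.02890463 0.00399284]
scene trig 6 min [-0.053   0.1656] max [-0.0446  0.1692]
   cloud [-0.048  0.167] [0.543 0.1   0.106] [0.0053929 0.0037496]
scene trig 152 min [0.0476 0.1567] max [0.0802 0.249 ]
   cloud [0.063 0.202] [0.657 0.121 0.099] [0.01983484 0.09261325]
top handle 261 min [-0.1304  0.186 ] max [-0.0075  0.2254]
top handle 10 min [-0.038   0.1758] max [-0.0257  0.1847]
top handle 5 min [-0.0568  0.1742] max [-0.0449  0.1784]
top head 387 min [-0.0146  0.1559] max [0.0646 0.2477]
top trig 5 min [0.021  0.1554] max [0.0367 0.157 ]
   cloud [0.03  0.157] [0.619 0.08  0.098] [0.01298096 0.00058669]
top trig 4 min [-0.0152  0.1565] max [-0.0028  0.1634]
   cloud [-0.008  0.16 ] [0.582 0.088 0.095] [0.01145963 0.00741259]
top trig 11 min [-0.0288  0.1785] max [-0.0093  0.1914]
   cloud [-0.017  0.184] [0.575 0.112 0.107] [0.02001865 0.01293853]
top trig 5 min [-0.0532  0.1908] max [-0.0377  0.1959]
   cloud [-0.046  0.192] [0.548 0.124 0.106] [0.01474373 0.00426769]
top trig 10 min [-0.0556  0.1675] max [-0.0401  0.1804]
   cloud [-0.048  0.174] [0.543 0.107 0.107] [0.01526965 0.01247856]
```

View pics/s4.png

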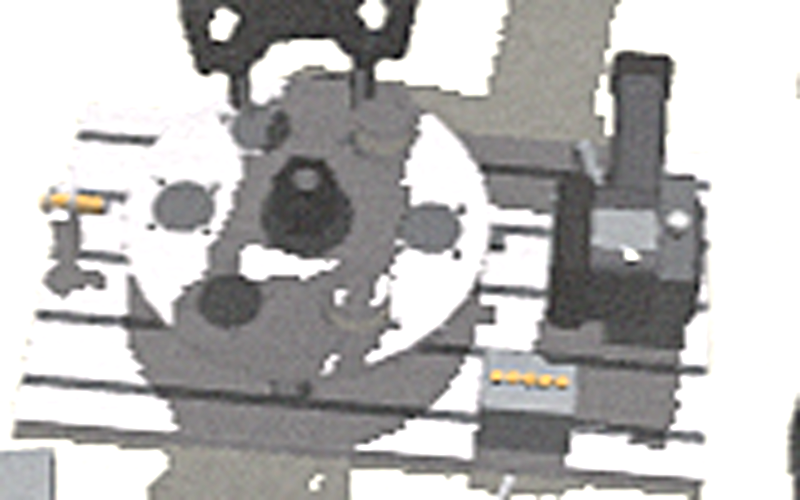

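Read position confirmed: the dog is before the scanner window (495,240), with the loaded nests at (385,120) and (360,295). Next is the trigger; the pinch centre is (.545,.1286).

```bash
python3 -m creep '{"delta_pos":[[0,4,-1.5],[0,9,-3],[0,13,-4.4],[0,17.8,-5.45],[0,17.8,-5.45],[0,17.8,-5.45],[0,17.8,-5.45],[0,17.8,-5.45]],"dr":[[0.1,0,0],[0.219,0,0],[0.219,0,0],[0.219,0,0],[0.219,0,0],[0.219,0,0],[0.219,0,0],[0.219,0,0]]}' 1; python3 -c "
from h import *
go([.5448,.1286,.15],1.448)"
```

```text
clock: 29.15
position: [0.4993, 0.0986, 0.1928]
ee_rot: [0.706, 0.042, 0.706, -0.043]
contact_force: [0.3, 0.1, 0.2]
width: 0.085
t 29.1 pos [0.4993 0.0986 0.1928] F [0.3 0.1 0.2] w 0.0850 jaw 1.451 q6 -1.39 tilt [ 0.    -0.001]
   delta cm [4.28 3.52 4.16] rx 0.003
```

```bash
python3 -m creep '{"delta_pos":[[0,3.5,4.15],[0,3.5,4.15],[0,3.5,4.15],[4,3.5,4.15],[4,3.5,4.15],[4,3.5,4.15]],"dr":[[0,0,0],[0,0,0],[0,0,0],[0,0,0],[0,0,0],[0,0,0]]}' 1; python3 -c "
from h import *
go([.5448,.1286,.085],1.448)"
```

```text
clock: 29.75
position: [0.5429, 0.1287, 0.1526]
ee_rot: [0.705, 0.042, 0.707, -0.043]
contact_force: [-0.3, 0.7, -0.4]
width: 0.0855
t 29.8 pos [0.5429 0.1287 0.1526] F [-0.3  0.7 -0.4] w 0.0855 jaw 1.451 q6 -1.34 tilt [-0.003 -0.001]
   delta cm [6.76 0.02 0.21] rx 0.003
```

```bash
python3 -m creep '{"delta_pos":[[2,0,0.15],[4,0,0.15],[6,0,0.15],[6.7,0,0.15],[6.7,0,0.15],[6.7,0,0.15]],"dr":[[0,0,0],[0,0,0],[0,0,0],[0,0,0],[0,0,0],[0,0,0]]}' 1; python3 -c "
from h import *
go([.5448,.1286,.085],1.448)"
```

```text
clock: 30.35
position: [0.5464, 0.1294, 0.0872]
ee_rot: [0.707, 0.042, 0.705, -0.042]
contact_force: [-0.9, -0.4, 0.5]
width: 0.0853
t 30.4 pos [0.5464 0.1294 0.0872] F [-0.9 -0.4  0.5] w 0.0853 jaw 1.452 q6 -1.34 tilt [0.002 0.   ]
   delta cm [ 0.22 -0.1  -0.15] rx 0.004
```

```bash
python3 -m creep '{"delta_pos":[[0,0,0],[0,0,0],[0,0,0],[0,0,0],[0,0,0],[0,0,0],[0,0,0],[0,0,0]],"dr":[[0,0,0],[0,0,0],[0,0,0],[0,0,0],[0,0,0],[0,0,0],[0,0,0],[0,0,0]]}' -1 30; python3 -c "
from h import *
go([.5448,.1286,.085],1.448)"
```

```text
clock: 31.15
position: [0.5466, 0.1349, 0.0884]
ee_rot: [0.707, 0.047, 0.705, -0.039]
contact_force: [-1.2, 14.1, 9.6]
width: 0.0447
t 31.1 pos [0.5466 0.1349 0.0884] F [-1.2 14.1  9.6] w 0.0447 jaw 1.449 q6 -1.34 tilt [0.004 0.01 ]
   delta cm [ 0.33 -0.66 -0.1 ] rx 0.001
```

```bash
python3 -m creep '{"delta_pos":[[0,0.3,0],[0,0.6,0],[0,0.6,0],[0,0.6,0],[0,0.6,0],[0,0.6,0]],"dr":[[0,0,0],[0,0,0],[0,0,0],[0,0,0],[0,0,0],[0,0,0]]}' -1 50; python3 -c "
from h import *
go([.5448,.1286,.085],1.448)"
```

```text
clock: 31.75
position: [0.5465, 0.135, 0.0886]
ee_rot: [0.707, 0.042, 0.705, -0.042]
contact_force: [-3.3, -3.4, 13.1]
width: 0.0438
t 31.8 pos [0.5465 0.135  0.0886] F [-3.3 -3.4 13.1] w 0.0438 jaw 1.452 q6 -1.33 tilt [ 0.002 -0.   ]
   delta cm [ 0.36 -0.66 -0.09] rx 0.004
```

The jaw holds at 43.8 mm under 50 N, so the trigger is on its stop. Letting it spring back.

```bash
python3 -m creep '{"delta_pos":[[0,0,0],[0,0,0],[0,0,0],[0,0,0],[0,0,0],[0,0,0],[-4,0,0],[-8,0,0],[-10.5,0,0],[-10.5,0,0]],"dr":[[0,0,0],[0,0,0],[0,0,0],[0,0,0],[0,0,0],[0,0,0],[0,0,0],[0,0,0],[0,0,0],[0,0,0]]}' 1 20
python3 - <<'E'
from h import *
go([.570,-.072,.195],-.1225+2.0944)
d=img('scene'); yaw=-.1225;A=np.array([.570,-.072]);M=np.array([[np.cos(yaw),np.sin(yaw)],[-np.sin(yaw),np.cos(yaw)]])
P=cloud(d); S=(P[...,:2]-A)@M.T; Z=P[...,2]
m=(Z>.1)&(Z<.125)&(S[...,1]>.15)&(S[...,1]<.185)&(S[...,0]<-.018)&(S[...,0]>-.07)
print(m.sum(),S[m].min(0),S[m].max(0))
for x in pieces(d): print(x)
E
```

```text
clock: 32.75
position: [0.5488, 0.136, 0.195]
ee_rot: [0.709, 0.043, 0.703, -0.041]
contact_force: [0.9, 0.1, 0.2]
width: 0.0852
t 32.8 pos [0.5488 0.136  0.195 ] F [0.9 0.1 0.2] w 0.0852 jaw 1.452 q6 -1.33 tilt [0.009 0.001]
   delta cm [ -0.   -20.4    4.57] rx -0.520
35 [-0.05589637  0.16492836] [-0.02041755  0.18260611]
(array([ 0.427 , -0.3834]), array([ 0.4265, -0.3834]), array([0.045, 0.041]), 75, array([172,  96, 180]))
(array([ 0.6129, -0.4655]), array([ 0.6122, -0.4651]), array([0.039, 0.04 ]), 94, array([  1, 152, 151]))
(array([0.6884, 0.3441]), array([0.6879, 0.345 ]), array([0.026, 0.027]), 46, array([ 18, 122, 141]))
(array([ 0.7051, -0.3858]), array([ 0.7055, -0.3857]), array([0.039, 0.04 ]), 85, array([100,   8, 105]))
```

```bash
python3 -m creep '{"delta_pos":[[0,-5,1.1],[0,-10,2.2],[0,-15,3.3],[0,-20.4,4.57],[0,-20.4,4.57],[0,-20.4,4.57],[2,-20.4,4.57],[4,-20.4,4.57],[4,-20.4,4.57]],"dr":[[-0.13,0,0],[-0.26,0,0],[-0.39,0,0],[-0.52,0,0],[-0.52,0,0],[-0.52,0,0],[-0.52,0,0],[-0.52,0,0],[-0.52,0,0]]}' 0.41; python3 -c "
from h import *
go([.570,-.072,.0895],-.1225+2.0944)"
```

```text
clock: 33.7
position: [0.5644, -0.07, 0.1474]
ee_rot: [0.69, -0.14, 0.695, 0.143]
contact_force: [0.4, -0.0, 0.9]
width: 0.0603
t 33.7 pos [ 0.5644 -0.07    0.1474] F [ 0.4 -0.   0.9] w 0.0603 jaw 1.973 q6 -2.22 tilt [-0.008  0.003]
   delta cm [ 5.78 -0.44  0.47] rx 0.001
```

```bash
python3 -m creep '{"delta_pos":[[0,0,0.1],[0,0,0.1],[0,0,0.1]],"dr":[[0,0,0],[0,0,0],[0,0,0]]}' 0.41; python3 -c "
from h import *
go([.570,-.072,.0895],-.1225+2.0944)"
```

```text
clock: 34.0
position: [0.569, -0.0717, 0.1518]
ee_rot: [0.694, -0.141, 0.692, 0.141]
contact_force: [-0.6, 0.7, -0.0]
width: 0.0599
t 34.0 pos [ 0.569  -0.0717  0.1518] F [-0.6  0.7 -0. ] w 0.0599 jaw 1.973 q6 -2.22 tilt [ 0.002 -0.   ]
   delta cm [ 6.23 -0.06  0.08] rx 0.001
```

```bash
python3 -m creep '{"delta_pos":[[2,-0.05,0.05],[4,-0.05,0.05],[6,-0.05,0.05],[6.3,-0.05,0.05],[6.3,-0.05,0.05]],"dr":[[0,0,0],[0,0,0],[0,0,0],[0,0,0],[0,0,0]]}';  python3 -m creep '{"delta_pos":[[0,0,0],[0,0,0],[0,0,0],[0,0,0],[0,0,0],[0,0,0],[0,0,0]],"dr":[[0,0,0],[0,0,0],[0,0,0],[0,0,0],[0,0,0],[0,0,0],[0,0,0]]}' -1 20;  python3 -c "
from h import *
go([.570,-.072,.089],-.1225+2.0944)"
```

```text
clock: 34.5
position: [0.5689, -0.0724, 0.088]
ee_rot: [0.693, -0.141, 0.693, 0.141]
contact_force: [0.2, -0.1, 0.0]
width: 0.0605
clock: 35.2
position: [0.5696, -0.072, 0.0893]
ee_rot: [0.694, -0.141, 0.692, 0.141]
contact_force: [-0.8, 2.5, 6.4]
width: 0.0358
t 35.2 pos [ 0.5696 -0.072   0.0893] F [-0.8  2.5  6.4] w 0.0358 jaw 1.972 q6 -2.22 tilt [0.002 0.   ]
   delta cm [ 0.03 -0.02  0.03] rx -0.000
```

```bash
python3 -m creep '{"delta_pos":[[0,0,0],[0,0,0],[0,0,0],[0,0,0],[0,0,0],[0,0,0],[0,0,0],[0,0,0],[0,0,0],[0,0,0]],"dr":[[0,0,0],[0.14,0,0],[0.28,0,0],[0.42,0,0],[0.56,0,0],[0.7,0,0],[0.84,0,0],[0.98,0,0],[1.047,0,0],[1.047,0,0]]}' -1 50;  python3 -m creep '{"delta_pos":[[0,0,0],[0,0,0],[0,0,0]],"dr":[[0,0,0],[0,0,0],[0,0,0]]}'
```

```text
clock: 36.2
position: [0.5697, -0.0714, 0.0894]
ee_rot: [0.671, 0.225, 0.67, -0.224]
contact_force: [0.1, 4.7, 7.3]
width: 0.0355
clock: 36.5
position: [0.5697, -0.0714, 0.0894]
ee_rot: [0.671, 0.225, 0.67, -0.224]
contact_force: [-0.5, 4.9, 6.2]
width: 0.0353
```

```bash
python3 -m creep '{"delta_pos":[[0,0,0],[0,0,0],[0,0,0],[0,0,0],[0,0,0],[0,0,0],[0,0,0],[0,0,0],[0,0,0],[0,0,0]],"dr":[[0.14,0,0],[0.28,0,0],[0.42,0,0],[0.56,0,0],[0.7,0,0],[0.84,0,0],[0.98,0,0],[1.047,0,0],[1.047,0,0],[1.047,0,0]]}';  python3 -m creep '{"delta_pos":[[0,0,0],[0,0,0],[0,0,0]],"dr":[[0,0,0],[0,0,0],[0,0,0]]}'
```

```text
clock: 37.5
position: [0.5702, -0.0712, 0.0894]
ee_rot: [0.469, 0.531, 0.468, -0.528]
contact_force: [1.9, 4.7, 5.9]
width: 0.035
clock: 37.8
position: [0.5702, -0.0712, 0.0894]
ee_rot: [0.469, 0.531, 0.468, -0.528]
contact_force: [1.2, 4.8, 6.9]
width: 0.0355
```

```bash
python3 -m creep '{"delta_pos":[[0,0,0],[0,0,0],[0,0,0],[0,0,0],[0,0,0],[0,0,0],[0,0,0],[0,0,0],[0,0,0],[0,0,0]],"dr":[[0.14,0,0],[0.28,0,0],[0.42,0,0],[0.56,0,0],[0.7,0,0],[0.84,0,0],[0.98,0,0],[1.047,0,0],[1.047,0,0],[1.047,0,0]]}';  python3 -m creep '{"delta_pos":[[0,0,0],[0,0,0],[0,0,0]],"dr":[[0,0,0],[0,0,0],[0,0,0]]}'; python3 -c "
from h import *
go([.570,-.072,.0895],-.1225-1.0472)"
```

```text
clock: 38.8
position: [0.5707, -0.0715, 0.0894]
ee_rot: [0.141, 0.694, 0.141, -0.691]
contact_force: [1.4, 4.8, 5.0]
width: 0.035
clock: 39.1
position: [0.5707, -0.0715, 0.0894]
ee_rot: [0.141, 0.694, 0.141, -0.691]
contact_force: [2.2, 5.5, 5.1]
width: 0.0357
t 39.1 pos [ 0.5707 -0.0715  0.0894] F [2.2 5.5 5.1] w 0.0357 jaw -1.169 q6 0.92 tilt [0.004 0.001]
   delta cm [-0.01  0.01  0.08] rx 0.000
```

```bash
python3 -m creep '{"delta_pos":[[0,0,0],[0,0,0],[0,0,0],[0,0,0],[-1,0,0],[-4,0,0],[-8,0,0],[-10,0,0],[-10,0,0],[-10,0,0]],"dr":[[0,0,0],[0,0,0],[0,0,0],[0,0,0],[0,0,0],[0,0,0],[0,0,0],[0,0,0],[0,0,0],[0,0,0]]}' 0.41 40
python3 - <<'E'
from h import *
go([.6339,-.1202,.15],-.646)
for n in ['scene','top']:
    d=img(n); np.savez(n+'5.npz',**d)
    for z0,b in [(.08,(.4,.75,-.25,.05))]:
        for x in pieces(d,b,z0): print(n,x)
    # tray rim
    P=cloud(d); m=(P[...,2]>.006)&(P[...,2]<.028)&(P[...,0]>.38)&(P[...,0]<.66)&(P[...,1]>.22)&(P[...,1]<.41)
    for c in comps(m,60):
        q=P[c][:,:2].astype(np.float32); print('tray',c.sum(),cv2.minAreaRect(q),q.min(0),q.max(0))
d=np.load('scene5.npz')['pixels']
cv2.imwrite('pics/s5.png',cv2.convertScaleAbs(cv2.resize(d[150:260,230:470],None,fx=3.3,fy=3.3,interpolation=cv2.INTER_CUBIC),alpha=1.4))
E
```

```text
clock: 40.1
position: [0.5688, -0.0724, 0.1882]
ee_rot: [0.141, 0.693, 0.141, -0.693]
contact_force: [0.1, 0.5, 0.3]
width: 0.06
t 40.1 pos [ 0.5688 -0.0724  0.1882] F [0.1 0.5 0.3] w 0.0600 jaw -1.169 q6 0.92 tilt [ 0.001 -0.   ]
   delta cm [ 3.82  6.94 -4.13] rx -0.523
scene (array([ 0.5013, -0.0961]), array([ 0.4991, -0.0947]), array([0.038, 0.016]), 35, array([144,   9,  82]))
scene (array([ 0.5704, -0.0745]), array([ 0.5716, -0.0739]), array([0.044, 0.038]), 100, array([70, 17, 45]))
scene (array([ 0.6352, -0.1229]), array([ 0.6355, -0.122 ]), array([0.041, 0.037]), 94, array([125,   6,  82]))
tray 610 ((0.48192039132118225, 0.3426761329174042), (0.19894126057624817, 0.11580335348844528), 7.628182411193848) [0.38002497 0.27646932] [0.58464015 0.4091416 ]
top (array([ 0.4934, -0.1036]), array([ 0.4935, -0.105 ]), array([0.035, 0.039]), 50, array([ 18,   8, 122]))
tray 273 ((0.4815436899662018, 0.3452147841453552), (0.1937098205089569, 0.11474309116601944), 9.048126220703125) [0.38114157 0.27401122] [0.58149236 0.40979737]
```

View pics/s5.png

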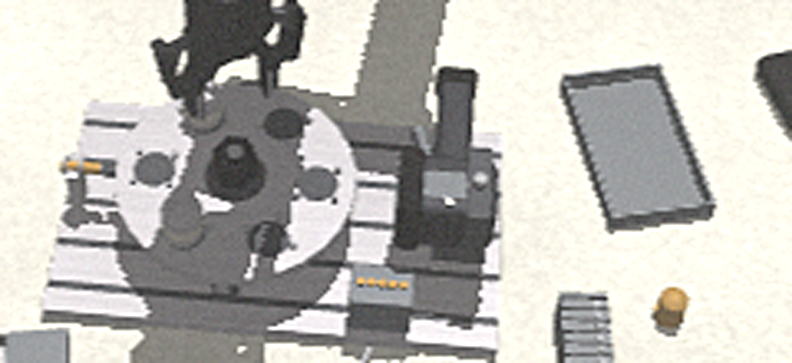

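Home again: the dog is at the sensor (107,167), pieces are in nests 1 and 5, and the tray is at (.4815,.344). Picking from nest 1.

```bash
python3 -m creep '{"delta_pos":[[0,3.5,-2],[0,6.95,-4.1],[0,6.95,-4.1],[0,6.95,-4.1],[2,6.95,-4.1],[4,6.95,-4.1],[4,6.95,-4.1],[4,6.95,-4.1]],"dr":[[-0.13,0,0],[-0.26,0,0],[-0.39,0,0],[-0.523,0,0],[-0.523,0,0],[-0.523,0,0],[-0.523,0,0],[-0.523,0,0]]}' 0.41; python3 -c "
from h import *
go([.6339,-.1202,.0955],-.646)"
```

```text
clock: 41.0
position: [0.6331, -0.1202, 0.1465]
ee_rot: [-0.315, -0.632, -0.316, 0.634]
contact_force: [0.2, -1.3, 0.2]
width: 0.0602
t 41.0 pos [ 0.6331 -0.1202  0.1465] F [ 0.2 -1.3  0.2] w 0.0602 jaw -0.646 q6 0.35 tilt [-0.003  0.001]
   delta cm [ 5.1   0.08 -0.05] rx -0.000
```

```bash
python3 -m creep '{"delta_pos":[[2,0.05,0],[4,0.05,0],[5.1,0.05,0],[5.1,0.05,0],[5.1,0.05,0]],"dr":[[0,0,0],[0,0,0],[0,0,0],[0,0,0],[0,0,0]]}';  python3 -m creep '{"delta_pos":[[0,0,0],[0,0,0],[0,0,0],[0,0,0],[0,0,0],[0,0,0],[0,0,0]],"dr":[[0,0,0],[0,0,0],[0,0,0],[0,0,0],[0,0,0],[0,0,0],[0,0,0]]}' -1 40;  python3 -c "
from h import *
go([.6339,-.1202,.0955],-.646)"
```

```text
clock: 41.5
position: [0.6348, -0.1208, 0.0976]
ee_rot: [0.316, 0.633, 0.315, -0.633]
contact_force: [-0.3, 0.6, -0.5]
width: 0.0602
clock: 42.2
position: [0.6351, -0.1209, 0.0983]
ee_rot: [0.316, 0.634, 0.315, -0.632]
contact_force: [-0.2, -0.8, 4.6]
width: 0.0383
t 42.2 pos [ 0.6351 -0.1209  0.0983] F [-0.2 -0.8  4.6] w 0.0383 jaw -0.646 q6 0.35 tilt [ 0.003 -0.001]
   delta cm [ 0.28 -0.14  0.02] rx -0.000
```

```bash
python3 -m creep '{"delta_pos":[[-2,0,0],[-5,0,0],[-9,0,0],[-12,0,0],[-13,0,0],[-13,0,0],[-13,0,0]],"dr":[[0,0,0],[0,0,0],[0,0,0],[0,0,0],[0,0,0],[0,0,0],[0,0,0]]}';  python3 - <<'E'
from h import *
go([.5191,.3495,.225],.145)
for n in ['scene','top']:
    d=img(n); P=cloud(d); m=(P[...,2]>.006)&(P[...,2]<.028)&(P[...,0]>.34)&(P[...,0]<.67)&(P[...,1]>.21)&(P[...,1]<.46)
    for c in comps(m,60):
        q=P[c][:,:2].astype(np.float32); print('tray',c.sum(),cv2.minAreaRect(q)); print(np.percentile(P[c][:,2],[5,25,50,75]))
E
```

```text
clock: 42.9
position: [0.6332, -0.1204, 0.2248]
ee_rot: [-0.315, -0.632, -0.316, 0.634]
contact_force: [0.9, -0.5, -1.3]
width: 0.0385
t 42.9 pos [ 0.6332 -0.1204  0.2248] F [ 0.9 -0.5 -1.3] w 0.0385 jaw -0.646 q6 0.35 tilt [-0.003  0.001]
   delta cm [  0.06 -37.4  -30.65] rx -0.791
tray 622 ((0.44721361994743347, 0.33341270685195923), (0.20844009518623352, 0.12586574256420135), 7.5448431968688965)
[0.00631378 0.00791655 0.01184957 0.01804536]
tray 190 ((0.45118486881256104, 0.3395397961139679), (0.19501346349716187, 0.11342844367027283), 4.144272327423096)
[0.00640668 0.0082158  0.01470936 0.01938695]
tray 77 ((0.40954041481018066, 0.2909001111984253), (0.09661344438791275, 0.045596130192279816), 4.019496917724609)
[0.00634601 0.00793877 0.01262695 0.018871  ]
```

The tray has been knocked about 3 cm aside, so I'm re-measuring it.

Run:
```python
from h import *
for n in ['scene','top']:
    d=img(n); P=cloud(d)
    m=(P[...,2]>.004)&(P[...,2]<.028)&(P[...,0]>.33)&(P[...,0]<.62)&(P[...,1]>.24)&(P[...,1]<.43)
    for lo in (.003,.008,.014):
        mm=cv2.morphologyEx((m&(P[...,2]>lo)).astype(np.uint8),cv2.MORPH_CLOSE,np.ones((3,3)))>0
        c=max(comps(mm&(P[...,2]>.0),30),key=lambda c:c.sum())
        q=P[c][:,:2].astype(np.float32); print(n,lo,c.sum(),cv2.minAreaRect(q),q.min(0),q.max(0))
    cv2.imwrite('pics/tr_%s.png'%n,cv2.convertScaleAbs(cv2.resize(d['pixels'][140:240,380:500] if n=='scene' else d['pixels'][190:280,190:310],None,fx=5,fy=5,interpolation=cv2.INTER_CUBIC),alpha=1.3))
    print([np.round(px(d,p),1) for p in [(.449,.336,.004)]])
```

```text
scene 0.003 1704 ((0.9057496190071106, 0.2098807990550995), (0.20484194159507751, 1.1953710317611694), 75.60163116455078) [ 0.33086753 -0.03794506] [1.4591937  0.42872527]
scene 0.008 838 ((0.9139571785926819, 0.20297998189926147), (0.1744091510772705, 1.1793608665466309), 74.57286834716797) [ 0.3354785  -0.03794506] [1.4591937  0.39744535]
scene 0.014 279 ((0.9141035079956055, 0.20270368456840515), (0.17110057175159454, 1.179349422454834), 74.43419647216797) [ 0.34863454 -0.03794506] [1.4591937  0.39744535]
[array([417.9, 187. ])]
top 0.003 1269 ((0.4521653652191162, 0.20957235991954803), (0.22837287187576294, 0.42479345202445984), 0.16929562389850616) [ 0.33742386 -0.00289621] [0.5659327 0.4221523]
top 0.008 483 ((0.47053593397140503, 0.20097076892852783), (0.19831064343452454, 0.38834577798843384), 9.427905082702637) [ 0.3530026  -0.00289621] [0.55579376 0.39925438]
top 0.014 162 ((0.45230433344841003, 0.3328225314617157), (0.18994539976119995, 0.11122750490903854), 8.485377311706543) [0.3530026 0.2670076] [0.55137205 0.39925438]
[array([234.9, 236.2])]
```

View pics/tr_scene.png

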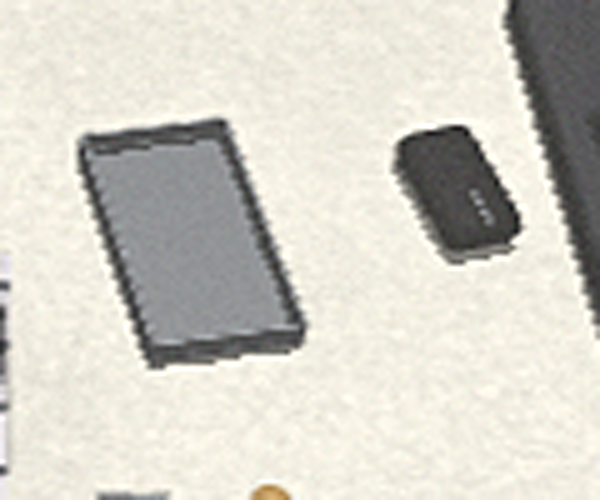

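Run:
```python
from h import *
d=dict(np.load('scene5.npz'))
q=np.array([onz(d,380+x/5,140+y/5,.02)[:2] for x,y in [(79,138),(228,120),(305,325),(147,350)]]); print(q, q.mean(0), cv2.minAreaRect(q.astype(np.float32)))
c=np.array([.452,.333]);u=np.array([np.cos(.148),np.sin(.148)]); print(c-.038*u,c+.038*u)
go([*(c+.038*u),.225],.148)
```

```text
[[0.37259398 0.26448179]
 [0.35662498 0.37409469]
 [0.53929261 0.39834928]
 [0.55874987 0.28878959]] [0.45681536 0.33142884] ((0.4576874077320099, 0.3314421474933624), (0.1891380250453949, 0.11116751283407211), 7.563485145568848)
[0.41441542 0.32739651] [0.48958458 0.33860349]
t 43.1 pos [ 0.6334 -0.1204  0.2247] F [-0.6  0.8 -1.6] w 0.0385 jaw -0.646 q6 0.35 tilt [-0.004  0.001]
   delta cm [  0.06 -39.11 -28.  ] rx -0.794
```

```bash
python3 -m creep '{"delta_pos":[[0,-20,-14],[0,-39,-28],[0,-39,-28],[0,-39,-28],[0,-39,-28],[0,-39,-28],[0,-39,-28],[0,-39,-28],[0,-39,-28],[0,-39,-28]],"dr":[[-0.14,0,0],[-0.28,0,0],[-0.42,0,0],[-0.56,0,0],[-0.7,0,0],[-0.794,0,0],[-0.794,0,0],[-0.794,0,0],[-0.794,0,0],[-0.794,0,0]]}';  python3 - <<'E'
from h import *
go([.492,.3373,.1],.14)
E
```

```text
clock: 44.1
position: [0.4894, 0.341, 0.2258]
ee_rot: [0.535, 0.461, 0.537, -0.461]
contact_force: [0.3, -0.6, -1.1]
width: 0.0385
t 44.1 pos [0.4894 0.341  0.2258] F [ 0.3 -0.6 -1.1] w 0.0385 jaw 0.150 q6 0.34 tilt [-0.002  0.001]
   delta cm [12.58  0.23  0.42] rx 0.010
```

```bash
python3 -m creep '{"delta_pos":[[2,0.2,0.4],[6,0.2,0.4],[11,0.2,0.4],[16,0.2,0.4],[17.4,0.2,0.4],[17.4,0.2,0.4],[17.4,0.2,0.4]],"dr":[[0,0,0],[0,0,0],[0,0,0],[0,0,0],[0,0,0],[0,0,0],[0,0,0]]}';  python3 - <<'E'
from h import *
go([.492,.3373,.0215],.14)
E
```

```text
clock: 44.8
position: [0.4943, 0.3342, 0.0527]
ee_rot: [0.536, 0.462, 0.536, -0.462]
contact_force: [0.8, 0.4, -1.0]
width: 0.0384
t 44.8 pos [0.4943 0.3342 0.0527] F [ 0.8  0.4 -1. ] w 0.0384 jaw 0.148 q6 0.33 tilt [ 0. -0.]
   delta cm [ 3.12 -0.18 -0.34] rx 0.008
```

```bash
python3 -m creep '{"delta_pos":[[0.5,-0.15,-0.3],[1,-0.15,-0.3],[1.7,-0.15,-0.3],[2.4,-0.15,-0.3],[2.7,-0.15,-0.3],[2.7,-0.15,-0.3],[2.7,-0.15,-0.3]],"dr":[[0,0,0],[0,0,0],[0,0,0],[0,0,0],[0,0,0],[0,0,0],[0,0,0]]}';  python3 - <<'E'
from h import *
go([.492,.3373,.0215],.14)
d=img('top'); P=cloud(d); m=(np.hypot(P[...,0]-.415,P[...,1]-.327)<.025)&(P[...,2]<.03); print(np.median(P[m],0),m.sum())
E
```

```text
clock: 45.5
position: [0.4921, 0.3368, 0.0257]
ee_rot: [0.536, 0.462, 0.536, -0.462]
contact_force: [0.2, -0.1, -2.1]
width: 0.0382
t 45.5 pos [0.4921 0.3368 0.0257] F [ 0.2 -0.1 -2.1] w 0.0382 jaw 0.148 q6 0.34 tilt [-0. -0.]
   delta cm [ 0.42  0.   -0.05] rx 0.008
[0.42056192 0.31627766 0.00336861] 61
```

Tray floor is at about 3.4 mm; the piece's bottom is about 7 mm up. Going down gently until it touches.

```bash
python3 -m creep '{"delta_pos":[[0.15,0,0],[0.3,0,0],[0.4,0,0],[0.4,0,0],[0.4,0,0]],"dr":[[0,0,0],[0,0,0],[0,0,0],[0,0,0],[0,0,0]]}'; python3 -m creep '{"delta_pos":[[0,0,0],[0,0,0],[0,0,0],[0,0,0],[-1,0,0],[-4,0,0],[-8,0,0],[-13,0,0],[-18,0,0],[-18,0,0]],"dr":[[0,0,0],[0,0,0],[0,0,0],[0,0,0],[0,0,0],[0,0,0],[0,0,0],[0,0,0],[0,0,0],[0,0,0]]}' 0.3
python3 - <<'E'
from h import *
go([.4964,-.1032,.2],-1.169)
for n in ['scene','top']:
    d=img(n)
    for z0,b in [(.08,(.46,.53,-.14,-.06)),(0.003,(.3,.6,.2,.5))]:
        for x in pieces(d,b,z0): print(n,x)
E
```

```text
clock: 46.05
position: [0.4921, 0.3369, 0.0224]
ee_rot: [0.536, 0.462, 0.535, -0.461]
contact_force: [-1.9, -1.5, 4.7]
width: 0.0386
clock: 47.05
position: [0.4961, 0.3391, 0.2107]
ee_rot: [0.538, 0.467, 0.533, -0.456]
contact_force: [0.9, 1.3, -0.3]
width: 0.0554
t 47.0 pos [0.4961 0.3391 0.2107] F [ 0.9  1.3 -0.3] w 0.0554 jaw 0.148 q6 0.34 tilt [0.015 0.008]
   delta cm [ 0.73 -6.51 43.75] rx 1.317
scene (array([ 0.4991, -0.1059]), array([ 0.4979, -0.1066]), array([0.042, 0.036]), 89, array([158,   6, 157]))
scene (array([0.4956, 0.3335]), array([0.4944, 0.3336]), array([0.039, 0.041]), 77, array([150,   6, 144]))
top (array([ 0.4934, -0.1036]), array([ 0.4928, -0.1046]), array([0.035, 0.039]), 53, array([ 18,   8, 131]))
top (array([0.4919, 0.3343]), array([0.4922, 0.3351]), array([0.037, 0.036]), 57, array([ 18,   8, 126]))
```

```bash
python3 -m creep '{"delta_pos":[[0,-3,22],[0,-6.5,43.7],[0,-6.5,43.7],[0,-6.5,43.7],[0,-6.5,43.7],[0,-6.5,43.7],[0,-6.5,43.7],[0,-6.5,43.7],[0,-6.5,43.7],[0,-6.5,43.7]],"dr":[[0.14,0,0],[0.28,0,0],[0.42,0,0],[0.56,0,0],[0.7,0,0],[0.84,0,0],[0.98,0,0],[1.12,0,0],[1.26,0,0],[1.317,0,0]]}' 0.41;  python3 - <<'E'
from h import *
go([.4964,-.1032,.15],-1.169)
E
```

```text
clock: 48.15
position: [0.4912, -0.1099, 0.2001]
ee_rot: [-0.138, -0.692, -0.137, 0.695]
contact_force: [0.4, 0.3, 0.6]
width: 0.0599
t 48.1 pos [ 0.4912 -0.1099  0.2001] F [0.4 0.3 0.6] w 0.0599 jaw -1.178 q6 0.82 tilt [-0.003 -0.002]
   delta cm [ 5.   -0.43 -0.76] rx -0.009
```

```bash
python3 -m creep '{"delta_pos":[[2,-0.4,-0.7],[4,-0.4,-0.7],[5,-0.4,-0.7],[5,-0.4,-0.7],[5,-0.4,-0.7]],"dr":[[0,0,0],[-0.009,0,0],[-0.009,0,0],[-0.009,0,0],[-0.009,0,0]]}';  python3 - <<'E'
from h import *
go([.4964,-.1032,.097],-1.169)
E
```

```text
clock: 48.65
position: [0.4969, -0.0985, 0.1516]
ee_rot: [-0.144, -0.692, -0.144, 0.693]
contact_force: [-0.3, -0.4, -0.2]
width: 0.0604
t 48.6 pos [ 0.4969 -0.0985  0.1516] F [-0.3 -0.4 -0.2] w 0.0604 jaw -1.160 q6 0.83 tilt [-0.001  0.   ]
   delta cm [5.46 0.41 0.23] rx 0.009
```

```bash
python3 -m creep '{"delta_pos":[[0,0.4,0.2],[0,0.4,0.2],[0,0.4,0.2],[0,0.4,0.2]],"dr":[[0.009,0,0],[0.009,0,0],[0.009,0,0],[0.009,0,0]]}';  python3 - <<'E'
from h import *
go([.4964,-.1032,.097],-1.169)
E
```

```text
clock: 49.05
position: [0.497, -0.1031, 0.1522]
ee_rot: [0.141, 0.693, 0.141, -0.693]
contact_force: [0.7, 0.6, -0.5]
width: 0.0599
t 49.0 pos [ 0.497  -0.1031  0.1522] F [ 0.7  0.6 -0.5] w 0.0599 jaw -1.169 q6 0.83 tilt [ 0.001 -0.   ]
   delta cm [ 5.52 -0.02  0.06] rx -0.000
```

```bash
python3 -m creep '{"delta_pos":[[2,0,0],[4,0,0],[5.5,0,0],[5.5,0,0],[5.5,0,0]],"dr":[[0,0,0],[0,0,0],[0,0,0],[0,0,0],[0,0,0]]}';  python3 -m creep '{"delta_pos":[[0,0,0],[0,0,0],[0,0,0],[0,0,0],[0,0,0],[0,0,0],[0,0,0]],"dr":[[0,0,0],[0,0,0],[0,0,0],[0,0,0],[0,0,0],[0,0,0],[0,0,0]]}' -1 40; python3 -m creep '{"delta_pos":[[-2,0,0],[-5,0,0],[-9,0,0],[-12,0,0],[-13,0,0],[-13,0,0],[-13,0,0]],"dr":[[0,0,0],[0,0,0],[0,0,0],[0,0,0],[0,0,0],[0,0,0],[0,0,0]]}';  python3 - <<'E'
from h import *
go([.417,.3267,.225],.14)
for n in ['scene','top']:
    d=img(n)
    for x in pieces(d,(.3,.6,.2,.5),.003): print(n,x)
    P=cloud(d); m=(P[...,2]>.012)&(P[...,2]<.028)&(P[...,0]>.33)&(P[...,0]<.62)&(P[...,1]>.24)&(P[...,1]<.43)
    for c in comps(m,40):
        q=P[c][:,:2].astype(np.float32); print('tray',c.sum(),cv2.minAreaRect(q))
E
```

```text
clock: 49.55
position: [0.4969, -0.1031, 0.0971]
ee_rot: [-0.141, -0.693, -0.141, 0.693]
contact_force: [-0.2, -0.6, 0.3]
width: 0.0601
clock: 50.25
position: [0.4977, -0.1034, 0.0981]
ee_rot: [0.142, 0.694, 0.141, -0.692]
contact_force: [-0.3, -0.2, 5.9]
width: 0.0385
clock: 50.95
position: [0.4957, -0.1027, 0.2252]
ee_rot: [-0.141, -0.692, -0.142, 0.694]
contact_force: [-0.6, -0.4, -1.4]
width: 0.0385
t 51.0 pos [ 0.4957 -0.1027  0.2252] F [-0.6 -0.4 -1.4] w 0.0385 jaw -1.169 q6 0.83 tilt [-0.003  0.001]
   delta cm [  0.08 -42.6   -9.54] rx -1.309
scene (array([0.4956, 0.3335]), array([0.4948, 0.3331]), array([0.039, 0.041]), 80, array([150,   6, 147]))
tray 302 ((0.4541761875152588, 0.3301146626472473), (0.19976918399333954, 0.11209215968847275), 8.050199508666992)
top (array([0.4919, 0.3343]), array([0.4922, 0.3355]), array([0.037, 0.036]), 60, array([ 18,   8, 124]))
tray 42 ((0.5110698342323303, 0.2911011874675751), (0.10638339072465897, 0.0347457118332386), 30.41307258605957)
```

```bash
python3 -m creep '{"delta_pos":[[0,-22,-5],[0,-42.6,-9.5],[0,-42.6,-9.5],[0,-42.6,-9.5],[0,-42.6,-9.5],[0,-42.6,-9.5],[0,-42.6,-9.5],[0,-42.6,-9.5],[0,-42.6,-9.5],[0,-42.6,-9.5]],"dr":[[-0.14,0,0],[-0.28,0,0],[-0.42,0,0],[-0.56,0,0],[-0.7,0,0],[-0.84,0,0],[-0.98,0,0],[-1.12,0,0],[-1.26,0,0],[-1.309,0,0]]}'; python3 -m creep '{"delta_pos":[[0,0,0],[0,0,0],[0,0,0],[0,0,0]],"dr":[[0,0,0],[0,0,0],[0,0,0],[0,0,0]]}'
python3 - <<'E'
from h import *
go([.417,.326,.05],.14)
E
```

```text
clock: 52.05
position: [0.4158, 0.3305, 0.2247]
ee_rot: [0.535, 0.461, 0.537, -0.462]
contact_force: [-0.3, -0.9, -0.6]
width: 0.0386
clock: 52.45
position: [0.4178, 0.3253, 0.2266]
ee_rot: [0.533, 0.464, 0.533, -0.464]
contact_force: [0.2, -0.7, -2.1]
width: 0.0382
t 52.5 pos [0.4178 0.3253 0.2266] F [ 0.2 -0.7 -2.1] w 0.0382 jaw 0.138 q6 0.39 tilt [-0. -0.]
   delta cm [17.66 -0.07 -0.08] rx -0.002
```

```bash
python3 -m creep '{"delta_pos":[[3,0,0],[8,0,0],[13,0,0],[17,0,0],[18.5,0,0],[20,0,0],[20.1,0,0],[20.1,0,0],[20.1,0,0]],"dr":[[0,0,0],[0,0,0],[0,0,0],[0,0,0],[0,0,0],[0,0,0],[0,0,0],[0,0,0],[0,0,0]]}'
python3 - <<'E'
from h import *
go([.417,.326,.022],.14)
E
```

```text
clock: 53.35
position: [0.4186, 0.3264, 0.0268]
ee_rot: [0.534, 0.465, 0.533, -0.463]
contact_force: [1.0, 0.7, -0.8]
width: 0.0387
t 53.4 pos [0.4186 0.3264 0.0268] F [ 1.   0.7 -0.8] w 0.0387 jaw 0.139 q6 0.39 tilt [0.002 0.001]
   delta cm [ 0.48 -0.17  0.02] rx -0.001
```

```bash
python3 -m creep '{"delta_pos":[[0.15,0,0],[0.3,0,0],[0.45,0,0],[0.45,0,0],[0.45,0,0]],"dr":[[0,0,0],[0,0,0],[0,0,0],[0,0,0],[0,0,0]]}'; python3 -m creep '{"delta_pos":[[0,0,0],[0,0,0],[0,0,0],[0,0,0],[-1,0,0],[-4,0,0],[-8,0,0],[-13,0,0],[-18,0,0],[-18,0,0]],"dr":[[0,0,0],[0,0,0],[0,0,0],[0,0,0],[0,0,0],[0,0,0],[0,0,0],[0,0,0],[0,0,0],[0,0,0]]}' 0.3; python3 -m creep '{"delta_pos":[[-4,0,8],[-4,0,15],[-4,0,15],[-4,0,15],[-4,0,15],[-4,0,15]],"dr":[[0,0,0],[0,0,0],[0,0,0],[0,0,0],[0,0,0],[0,0,0]]}'
python3 - <<'E'
from h import *
go([.4964,-.1032,.2],-1.169)
for n in ['scene','top']:
    d=img(n)
    for x in pieces(d,(.3,.6,.2,.5),.003): print(n,x)
    cv2.imwrite('pics/end_%s.png'%n,cv2.convertScaleAbs(cv2.resize(d['pixels'][100:300,100:500],(800,400),interpolation=cv2.INTER_CUBIC),alpha=1.3))
    P=cloud(d); m=(P[...,2]>.012)&(P[...,2]<.042)&(P[...,0]>.33)&(P[...,0]<.62)&(P[...,1]>.24)&(P[...,1]<.43)
    c=np.logical_or.reduce(comps(m,40)); print('tray',cv2.minAreaRect(P[c][:,:2].astype(np.float32)))
E
```

```text
clock: 53.85
position: [0.4179, 0.3263, 0.0221]
ee_rot: [0.534, 0.464, 0.534, -0.463]
contact_force: [-1.1, -1.1, 5.5]
width: 0.0381
clock: 54.85
position: [0.4216, 0.3286, 0.2095]
ee_rot: [0.536, 0.469, 0.532, -0.458]
contact_force: [0.6, 1.1, 0.1]
width: 0.0554
clock: 55.45
position: [0.4382, 0.1783, 0.241]
ee_rot: [0.533, 0.464, 0.534, -0.464]
contact_force: [-0.5, 0.3, -0.5]
width: 0.0553
t 55.5 pos [0.4382 0.1783 0.241 ] F [-0.5  0.3 -0.5] w 0.0553 jaw 0.140 q6 0.10 tilt [-0.001  0.001]
   delta cm [ 4.07  1.84 28.69] rx 1.309
scene (array([0.4207, 0.3198]), array([0.4204, 0.3198]), array([0.041, 0.037]), 77, array([140,   6, 141]))
scene (array([0.4956, 0.3335]), array([0.4952, 0.3334]), array([0.039, 0.041]), 87, array([150,   7, 146]))
tray ((0.4533091187477112, 0.33039188385009766), (0.19892355799674988, 0.11384304612874985), 8.221540451049805)
top (array([0.5002, 0.3362]), array([0.5023, 0.338 ]), array([0.02 , 0.032]), 25, array([ 17,   8, 118]))
tray ((0.5313979983329773, 0.3595787286758423), (0.05811309441924095, 0.12905383110046387), 40.429691314697266)
```

View pics/end_scene.png

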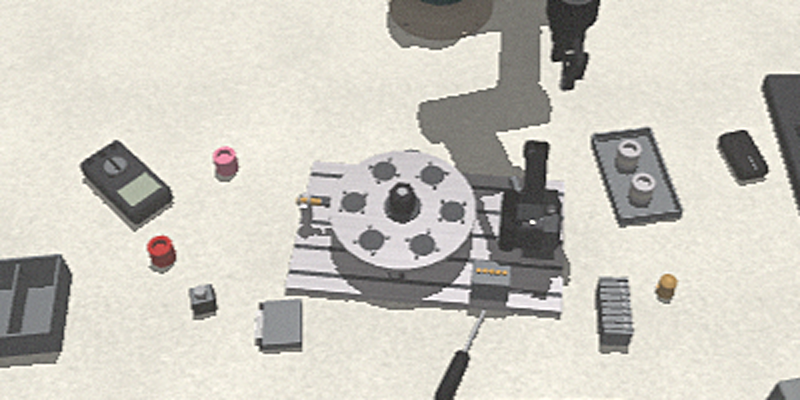

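Both pieces stand upright in the tray at (627,152) and (642,188). The dial is home with the dog at the sensor (325,200), and the bystanders, pink and red pieces are in place. Handing in.

```bash
python3 -c "
from rig import manip
print(manip.sign_off())"
```

```text
the job is handed in; nothing more can be done
None
```

The job is done and handed in at about 55 s of the 210 s. Only two aluminium workpieces were on the table.

- **Homing and loading:** I turned the dial two clicks counter-clockwise to home, then stood the two pieces in nests 5 and 1.
- **Reading:** I turned the dial three clicks to the scanner and squeezed the trigger to its stop. The jaw width was 43.8 mm at 50 N, and depth readings then showed the trigger sprung back to its first position. I turned the dial three clicks back home.
- **Unloading:** The tray was knocked about 3 cm aside part-way through. I measured it again and stood both pieces in it.

**Last checks:** The final scene picture shows both pieces upright on the tray floor at about (.42,.32) and (.495,.334). The dog is at the home sensor, and the bystanders and the pink and red look-alikes are in their places. The last top-camera check disagreed: it returned only one partial piece and a wrong tray outline. I put this down to the arm blocking its view, without looking at that picture. The scene camera was clear, and the top camera had confirmed the first piece before that.

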